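# Steady and stock the bottle tote

## Task

The bottle tote rocks because two of its feet are over a channel in the glue-up board. Before putting anything in it, turn it where it stands, without shifting it away, until all four feet stand firmly on the face of the board; also take the empty tin out of it and stand it upright in the crate. Then stand every glue bottle and jar that is on the bench upright in the tote, the bottles on one side of the divider and the jars on the other, and leave the hand plane and the mallet alone.

Things in the scene. Friction and masses are not known exactly. Their poses are not given: they have to be found in the camera images.
- tote: wooden bottle tote, loose, 0.6 kg: tray with a hand grip over its middle, on four rubber feet. Origin: its centre, level with the feet's undersides. x along its 275 mm length, y across its 175 mm width, z up. Rails 8 mm thick, top at z = 47 mm. It starts with two diagonally opposite feet over a channel of the board, so it tilts about 4 degrees and rocks.
- tote_grip (a point): centre of the tote's grip bar, 110 mm above the tote's origin: bar 128 mm long (tote x), 18 mm thick (y), z = 100 to 122 mm, on two 18 mm square posts at x = +-55 mm, open under the bar. The whole tote can be lifted and turned by it
- bay0 (a point): middle of the tray floor of one bay of the tote (tote frame 0, 43, 25 mm). A divider 14 mm thick along x at y = 0, top at z = 55 mm, splits the tray in two; this bay spans x = -129 to 129, y = 7 to 79 mm and takes three bottles or jars in a row 85 mm apart
- bay1 (a point): middle of the tray floor of the tote's other bay (tote frame 0, -43, 25 mm), the mirror image of the first
- board: fixed plywood glue-up board on the bench, 400 (x) x 390 (y) x 18 mm. Origin: centre of its underside, so its top face is at z = 18 mm. Two clamp channels 40 mm wide and 9 mm deep run its whole length along its x, with centre lines at y = +45 mm (the tote stands across this one) and y = -145 mm
- crate: fixed open wooden crate for empties, 130 x 130 x 45 mm outside, walls and floor 8 mm. Origin: centre of its underside
- tin: empty open tin can, 58 mm diameter, 80 mm high, wall 3 mm, 80 g; it starts standing in one end of the tote. Origin: centre of its underside, z up its axis
- foot0 (a point): lowest point of the tote's rubber foot (a dome of radius 11 mm) at x = 110, y = 68 mm in the tote's frame
- foot1 (a point): lowest point of the tote's rubber foot (a dome of radius 11 mm) at x = 110, y = -68 mm in the tote's frame
- foot2 (a point): lowest point of the tote's rubber foot (a dome of radius 11 mm) at x = -110, y = -68 mm in the tote's frame
- foot3 (a point): lowest point of the tote's rubber foot (a dome of radius 11 mm) at x = -110, y = 68 mm in the tote's frame
- bottle0: white glue bottle, closed, standing on the bench, about 200 g (may be absent): body 54 mm diameter up to 86 mm, shoulder to 95 mm, grey cap 32 mm diameter from 95 to 125 mm, then a tapered nozzle to 147 mm. Origin: centre of its underside, z up its axis
- bottle1: white glue bottle, closed, standing on the bench, about 200 g (may be absent): body 54 mm diameter up to 86 mm, shoulder to 95 mm, grey cap 32 mm diameter from 95 to 125 mm, then a tapered nozzle to 147 mm. Origin: centre of its underside, z up its axis
- bottle2: white glue bottle, closed, standing on the bench, about 200 g (may be absent): body 54 mm diameter up to 86 mm, shoulder to 95 mm, grey cap 32 mm diameter from 95 to 125 mm, then a tapered nozzle to 147 mm. Origin: centre of its underside, z up its axis
- jar0: amber glass jar, closed, standing on the bench, about 250 g (may be absent): 58 mm diameter up to 68 mm, then a dark screw lid 56 mm diameter to 86 mm. Origin: centre of its underside, z up its axis
- jar1: amber glass jar, closed, standing on the bench, about 250 g (may be absent): 58 mm diameter up to 68 mm, then a dark screw lid 56 mm diameter to 86 mm. Origin: centre of its underside, z up its axis
- jar2: amber glass jar, closed, standing on the bench, about 250 g (may be absent): 58 mm diameter up to 68 mm, then a dark screw lid 56 mm diameter to 86 mm. Origin: centre of its underside, z up its axis
- plane: bystander: hand plane, 240 mm long, beyond the work
- mallet: bystander: wooden mallet, head 120 mm, left of the board

How it is judged (in metres and radians):
On the way:
1. the tote, let go and with no bottle or jar in it yet, stands still on its spot with all four feet on the face of the board (z of foot0 in the frame of board between 0.016 and 0.0203 m and z of foot1 in the frame of board between 0.016 and 0.0203 m and z of foot2 in the frame of board between 0.016 and 0.0203 m and z of foot3 in the frame of board between 0.016 and 0.0203 m and (y of foot0 in the frame of board below 0.026 m or y of foot0 in the frame of board above 0.064 m) and (y of foot1 in the frame of board below 0.026 m or y of foot1 in the frame of board above 0.064 m) and (y of foot2 in the frame of board below 0.026 m or y of foot2 in the frame of board above 0.064 m) and (y of foot3 in the frame of board below 0.026 m or y of foot3 in the frame of board above 0.064 m) and distance of tote from where it was at the start of the episode below 0.05 m and angular speed of tote below 0.08 rad/s and linear speed of tote below 0.02 m/s and horizontal distance between each of bottle0, bottle1, bottle2, jar0, jar1, jar2 and tote above 0.16 m and contact force between the fingers and tote below 0.3 N), for 0.5 s.
At the end, for the whole second after the job is handed in: Tote at rest, all four feet within 2 mm of the board's top face, its middle within 50 mm of where it started; every bottle and jar on the tray floor, upright within 5 degrees, bottles one side of the divider, jars the other; the tin upright on the crate's floor within 5 degrees; all at rest (z of foot0 in the frame of board between 0.016 and 0.0203 m and z of foot1 in the frame of board between 0.016 and 0.0203 m and z of foot2 in the frame of board between 0.016 and 0.0203 m and z of foot3 in the frame of board between 0.016 and 0.0203 m and (y of foot0 in the frame of board below 0.026 m or y of foot0 in the frame of board above 0.064 m) and (y of foot1 in the frame of board below 0.026 m or y of foot1 in the frame of board above 0.064 m) and (y of foot2 in the frame of board below 0.026 m or y of foot2 in the frame of board above 0.064 m) and (y of foot3 in the frame of board below 0.026 m or y of foot3 in the frame of board above 0.064 m) and distance of tote from where it was at the start of the episode below 0.05 m and angular speed of tote below 0.08 rad/s and linear speed of each of tote, bottle0, bottle1, bottle2, jar0, jar1, jar2, tin below 0.02 m/s and z of bottle0 in the frame of tote between 0.021 and 0.03 m and x of bottle0 in the frame of tote between -0.125 and 0.125 m and angle between each of bottle0, bottle1, bottle2, jar0, jar1, jar2's own z axis and vertical below 0.09 rad and z of bottle1 in the frame of tote between 0.021 and 0.03 m and x of bottle1 in the frame of tote between -0.125 and 0.125 m and z of bottle2 in the frame of tote between 0.021 and 0.03 m and x of bottle2 in the frame of tote between -0.125 and 0.125 m and z of jar0 in the frame of tote between 0.021 and 0.03 m and x of jar0 in the frame of tote between -0.125 and 0.125 m and z of jar1 in the frame of tote between 0.021 and 0.03 m and x of jar1 in the frame of tote between -0.125 and 0.125 m and z of jar2 in the frame of tote between 0.021 and 0.03 m and x of jar2 in the frame of tote between -0.125 and 0.125 m and ((y of bottle0 in the frame of tote between 0.015 and 0.078 m and y of bottle1 in the frame of tote between 0.015 and 0.078 m and y of bottle2 in the frame of tote between 0.015 and 0.078 m and y of jar0 in the frame of tote between -0.078 and -0.015 m and y of jar1 in the frame of tote between -0.078 and -0.015 m and y of jar2 in the frame of tote between -0.078 and -0.015 m) or (y of bottle0 in the frame of tote between -0.078 and -0.015 m and y of bottle1 in the frame of tote between -0.078 and -0.015 m and y of bottle2 in the frame of tote between -0.078 and -0.015 m and y of jar0 in the frame of tote between 0.015 and 0.078 m and y of jar1 in the frame of tote between 0.015 and 0.078 m and y of jar2 in the frame of tote between 0.015 and 0.078 m)) and x of tin in the frame of crate between -0.05 and 0.05 m and y of tin in the frame of crate between -0.05 and 0.05 m and z of tin in the frame of crate between 0.003 and 0.014 m and angle between tin's own z axis and vertical below 0.1 rad); the robot touches nothing.
It fails at once if the plane is disturbed (moved more than 30 mm) (distance of plane from where it was at the start of the episode above 0.03 m).
It fails at once if the mallet is disturbed (moved more than 30 mm) (distance of mallet from where it was at the start of the episode above 0.03 m).
Of bottle0, bottle1, bottle2, jar0, jar1, jar2 only 4 to 6 are there at a start; the rules pass over those that are not, and their reading is None.
At some moment in a run one of jar0, jar1, jar2 may be knocked a few centimetres aside while the robot is not near it.
Once in a run the grip may slacken for a moment while it holds something.
It also fails if it takes over 210 s, if anything falls off the work surface, if the arm or the gripper's body presses on something with over 40 N, if the wrist force passes 120 N, or if a joint passes its speed limit or range.

## Robot

A 6-joint arm with a two-finger parallel gripper is mounted at the origin on the work surface. World frame = base frame: x ahead of the robot, y to its left, z up, the work surface at z = 0. Lengths are in m, angles in degrees, forces in N, time in s.
With the tool pointing down it reaches from about 0.25 to 0.725 m from the base axis. Payload 9.7 kg.
Tool frame: the origin (TCP) lies at the very end of the fingers, on their centre line; the grasp point (between the pads) lies 19 mm behind it; x points along the fingers, y is the direction in which the jaws open and shut, and the axes are right-handed (so a half turn about x gives the same grasp; the last joint's range is limited). The gripper opens to 85 mm and grips with 20 to 120 N. Pads are 22 mm wide; open, the fingers measure 114 mm over their backs; the gripper's body (76 mm by 85 mm) begins 54 mm behind the grasp point. The pads swing forward as they close: fully open they stand 13 mm farther back than shut.
Start: joints at [0, 4.979, 10.078, 95.1, 0, 90], TCP at [0.55, -0, 0.231] pointing down, gripper open.
Joint ranges: [-179.16, 179.16], [-48.56, 103.87], [-65.8, 70.77], [-126.05, 130.52], [-82.76, 87.17], [-180, 180]. Speed limits (degrees/s): [127.2, 127.2, 147.25, 180, 180, 180].

## Interface

Orientations are given as [roll, pitch, yaw] about the fixed x, y, z axes, in that order (R = Rz(yaw) Ry(pitch) Rx(roll)).
In Python, from workcell import get_obs, cams, bot gives the robot as it stands.
- The arm moves only by the tool apply_moves, never from a script. Its argument "rows" is a list that holds one entry, the list of rows, each a list of 7 numbers: the shift along the tool's x, y, z in mm, then the turn, a rotation vector about the tool's x, y, z in rad, then the opening, from 0 (shut) to 1 (fully open). A call has 1 to 20 rows; each row is the pose to reach, as a shift and turn from the pose measured when the call began, along the tool's axes at that moment; what a row does not reach only later rows make up. A row lasts 1/10 s, in which the tool goes at most 50 mm and 8.59 degrees, less where a joint would pass 70% of its speed; a pose out of reach is approached as far as the arm can. A call with a gripper value outside its range is refused whole. The fingers move at their own pace and stop on an object; "newtons" is the grip in N (left out, the last holds). Time passes only in rows, so rows that repeat a pose let the fingers close. It gives the time, the measured TCP pose, the force and the opening at its end, in the units of the state.
- get_obs(): the state, without advancing time (a new reading comes with each control period).
- cams.camera(name): name is "scene" or "side" or "wrist"; returns a dict with "pixels" (384x512x3 uint8, red, green, blue), "range_z" (384x512 float32, m along the optical axis (not along the pixel's ray), 0 where there is no reading), "fx", "fy", "cx", "cy" (pixels), "D" ([k1, k2, p1, p2, k3] as OpenCV has them; the pictures are not rectified), "eye" and "attitude" of the camera in the world. Camera axes: x right, y up, looking along -z (the intrinsics and any distortion apply to the point x, -y, -z); pixel columns grow to the right and rows downward; lengths in m; the calibration is good to about 2 mm. A picture is of the moment at which its call begins.
- bot.job_done(): hands the job in, once; it reports no verdict.
Trained networks look in a picture, given as the dict that the camera call returned (one of the last four; its "shot" number tells which), for a name from the list of things; names that differ only in an ending like _2 or _b are one class to them, and where a whole thing is asked for, a point or a joint stands for the part that bears it (a point fixed in the world has none). Each returns a list of dicts, best first, with "confidence" (0 to 1); they miss things now and then, are a little off and sometimes report something else, mostly with a low value. They report only what shows in the picture. A call takes as long as a camera call.
- cams.find_in(label, picture): "at" ([x, y, z] in m, in world coordinates, good to about 4 mm: the middle of the surface that is visible of it).
The state is a dict: "time": time; "q": joint angles; "qd": joint speeds; "joint_efforts": joint torques, N m; "ee_pos": TCP position; "tcp_rot": TCP orientation; "wrist_force": force on the tool from outside, world axes, zero at the start; "torque": the same for the moment, N m; "opening": finger opening in m.
Only numpy, scipy, OpenCV 4.12 (cv2) and the standard library are available. Lean on these libraries where they do the work, as an engineer would, in place of code of your own. Each camera call takes 0.05 s, during which the arm holds its last target.

## Working session

There is one attempt and no reset: what is moved stays moved. The work goes in short steps, Python scripts to look and compute and a tool call to move; the robot and the scene stay as the last step left them, time stands still between calls to the robot, and variables do not carry over. Pictures are saved under pics/ and viewed, and the job is handed in when it is done.

Besides the shell and the picture viewer there is one more tool, called after ">>>" by a JSON object that holds its "method" and its "body". apply_moves: Moves the arm, as the interface text tells. Its arguments: {"type":"object","properties":{"rows":{"type":"array"},"newtons":{"type":"number"}},"required":["rows"]}

```bash
ls -la; mkdir -p pics
cat > h.py <<'E'
import numpy as np, cv2
from scipy.spatial.transform import Rotation as R
from workcell import get_obs, cams, bot
def save(c,n,s=1.5):
    im=cv2.cvtColor(c['pixels'],cv2.COLOR_RGB2BGR); cv2.imwrite('pics/'+n,cv2.resize(im,None,fx=s,fy=s))
def att(c):
    a=np.array(c['attitude'],float)
    if a.shape==(3,3): return a
    if a.size==4: return R.from_quat(a).as_matrix()
    return R.from_euler('xyz',a,degrees=True).as_matrix()
def cloud(c):
    h,w=c['range_z'].shape
    u,v=np.meshgrid(np.arange(w),np.arange(h))
    K=np.array([[c['fx'],0,c['cx']],[0,c['fy'],c['cy']],[0,0,1]])
    p=cv2.undistortPoints(np.stack([u,v],-1).reshape(-1,1,2).astype(np.float64),K,np.array(c['D'],float)).reshape(h,w,2)
    z=c['range_z']
    P=np.stack([p[...,0]*z,-p[...,1]*z,-z],-1)
    W=P@att(c).T+np.array(c['eye'])
    W[z==0]=np.nan
    return W
E
python3 - <<'E'
from h import *
o=get_obs(); print(o)
for n in ['scene','side','wrist']:
    c=cams.camera(n); save(c,n+'0.png'); print(n,c['eye'],c['attitude'],c['fx'],c['D'],c['shot'])
    for l in ['tote','tote_grip','bay0','bay1','board','crate','tin','bottle0','jar0','plane','mallet','foot0']:
        try: print(l,[(np.round(d['at'],3).tolist(),round(d['confidence'],2)) for d in cams.find_in(l,c)])
        except Exception as e: print(l,e)
E
```

```text
total 12
drwxr-xr-x  3 agent agent 4096 Dec  7 06:41 .
drwxr-xr-x 23 root  root  4096 Dec  7 06:41 ..
drwxr-xr-x  2 agent agent 4096 Dec  7 06:41 pics
{'time': 0.0, 'q': array([-6.21432473e-04,  5.01215982e+00,  1.00338169e+01,  9.50964452e+01,
        1.84007619e-03,  8.99985389e+01]), 'qd': array([-0.05037485, -0.04173847,  0.00370751, -0.00849371,  0.10455266,
        0.01973571]), 'joint_efforts': array([ 7.68234549e-04, -5.20392072e+01,  4.64802504e+01,  1.63646933e-02,
        2.23589603e-05, -6.77332673e-05]), 'ee_pos': array([5.49791346e-01, 3.18982514e-06, 2.30567165e-01]), 'tcp_rot': array([-91.41087347,  89.92518926, 178.58996504]), 'wrist_force': array([-0.22148619,  0.45997822, -0.23388694]), 'torque': array([ 0.02380439, -0.00845056, -0.03019189]), 'opening': 0.08533753329671903}
scene [ 1.53968796 -0.17784956  1.50166125] [35.73375936  0.93382133 75.11509223] 483.51751284404884 [-0.18573102  0.          0.          0.          0.        ] 1
tote [([0.525, 0.182, 0.051], 0.85)]
tote_grip [([0.521, 0.184, 0.05], 0.57)]
bay0 [([0.521, 0.181, 0.052], 0.94)]
bay1 [([0.521, 
[... 1310 characters left out ...]
mallet [([0.482, 0.526, 0.038], 0.8)]
foot0 [([0.491, 0.164, 0.053], 0.71)]
wrist [0.54906027 0.0697607  0.37370669] [-15.95510722   0.03944671  -0.032076  ] 280.52149018367123 [0.00544682 0.         0.         0.         0.        ] 3
tote [([0.486, 0.137, 0.041], 0.59)]
tote_grip [([0.481, 0.139, 0.044], 0.88)]
bay0 [([0.489, 0.134, 0.041], 0.64)]
bay1 [([0.489, 0.134, 0.041], 0.64)]
board [([0.556, 0.052, 0.018], 0.93)]
crate [([0.759, -0.124, 0.019], 0.59)]
tin []
bottle0 [([0.432, -0.255, 0.004], 0.63), ([0.44, -0.162, 0.052], 0.56)]
jar0 [([0.634, -0.143, 0.082], 0.76), ([0.64, -0.253, 0.017], 0.58)]
plane [([0.761, -0.123, 0.016], 0.89)]
mallet []
foot0 [([0.485, 0.136, 0.047], 0.74)]
```

View pics/scene0.png

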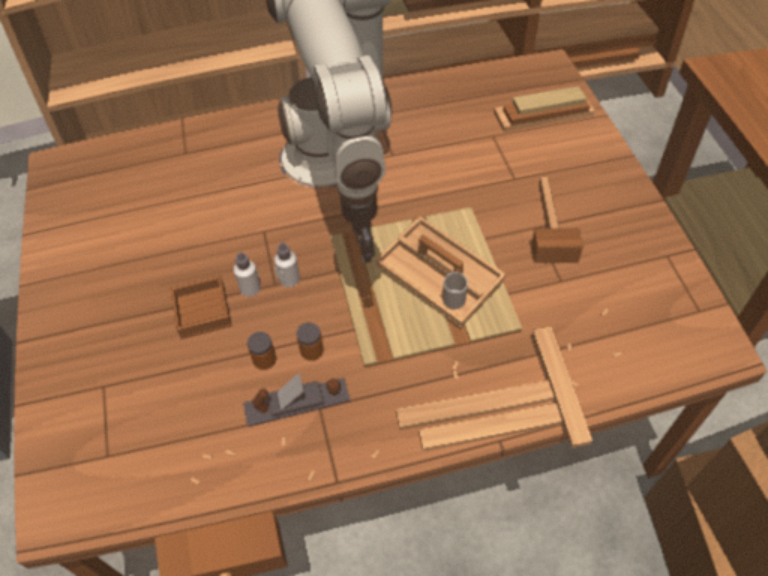

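View pics/side0.png

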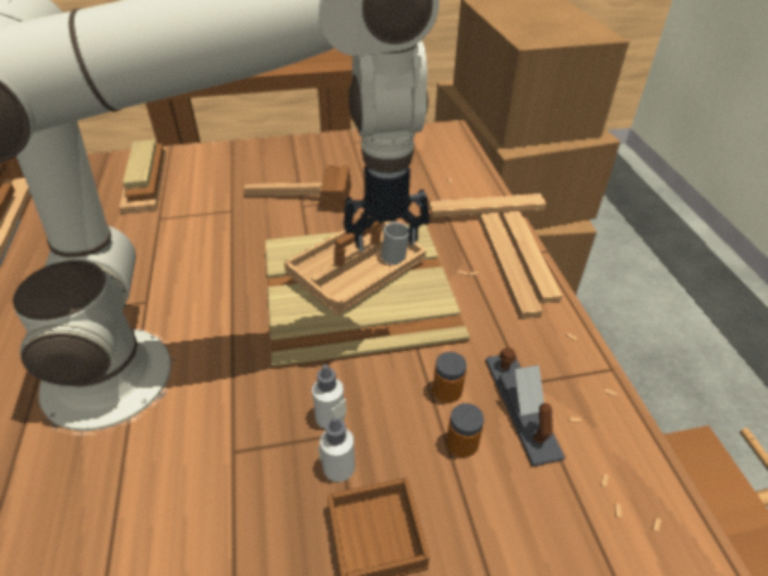

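View pics/wrist0.png

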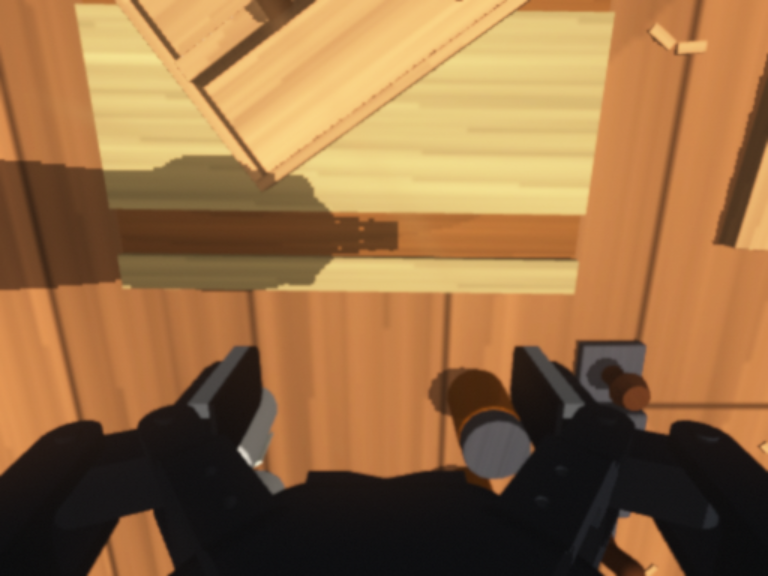

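The scene shows the tote at scene (440,270) with the tin at its far end (455,290). There are two bottles at (247,275) and (287,265), two jars at (261,350) and (309,341), and the crate at (202,305). The plane and the mallet are clear of the work. Next I'll get accurate poses from the depth.

```bash
cat > ortho.py <<'E'
from h import *
def ortho(cs,x0,x1,y0,y1,res=0.002):
    W=int((y1-y0)/res);H=int((x1-x0)/res)
    hm=np.full((H,W),-1.);im=np.zeros((H,W,3),np.uint8)
    for c in cs:
        P=cloud(c).reshape(-1,3);C=c['pixels'].reshape(-1,3)
        k=~np.isnan(P[:,0])&(P[:,2]<0.2)
        P=P[k];C=C[k]
        i=((x1-P[:,0])/res).astype(int);j=((y1-P[:,1])/res).astype(int)
        k=(i>=0)&(i<H)&(j>=0)&(j<W);i,j,P,C=i[k],j[k],P[k],C[k]
        o=np.argsort(P[:,2]);i,j,P,C=i[o],j[o],P[o],C[o]
        k=P[:,2]>hm[i,j];hm[i[k],j[k]]=P[k,2];im[i[k],j[k]]=C[k][:,::-1]
    return hm,im
E
python3 - <<'E'
from ortho import *
cs=[cams.camera(n) for n in ['scene','side','wrist']]
import pickle; pickle.dump(cs,open('c0.pkl','wb'))
for c,n in zip(cs,'abc'):
    P=cloud(c).reshape(-1,3)
    k=(P[:,2]>-.03)&(P[:,2]<.15)&(P[:,0]>.2)&(P[:,0]<.85)&(abs(P[:,1])<.6)
    h,e=np.histogram(P[k,2],bins=90,range=(-.03,.15)); print([ (round(e[i],3),h[i]) for i in np.argsort(-h)[:8]])
hm,im=ortho(cs,.25,.8,-.5,.35,.002)
g=(np.clip(hm,0,.15)/.15*255).astype(np.uint8)
cv2.imwrite('pics/ortho0.png',cv2.resize(im,None,fx=1.8,fy=1.8,interpolation=0))
cv2.imwrite('pics/hm0.png',cv2.resize(cv2.applyColorMap(g,cv2.COLORMAP_JET),None,fx=1.8,fy=1.8,interpolation=0))
E
```

```text
[(np.float64(0.0), np.int64(6256)), (np.float64(0.002), np.int64(5711)), (np.float64(-0.002), np.int64(5203)), (np.float64(0.004), np.int64(3997)), (np.float64(-0.004), np.int64(3381)), (np.float64(0.006), np.int64(2414)), (np.float64(-0.006), np.int64(1592)), (np.float64(0.008), np.int64(1222))]
[(np.float64(0.0), np.int64(16809)), (np.float64(-0.002), np.int64(11101)), (np.float64(0.002), np.int64(7596)), (np.float64(0.018), np.int64(2282)), (np.float64(-0.004), np.int64(1981)), (np.float64(0.008), np.int64(1631)), (np.float64(0.016), np.int64(1360)), (np.float64(0.02), np.int64(1285))]
[(np.float64(-0.002), np.int64(39832)), (np.float64(0.0), np.int64(29154)), (np.float64(0.016), np.int64(22675)), (np.float64(0.018), np.int64(13079)), (np.float64(0.008), np.int64(7583)), (np.float64(0.042), np.int64(2823)), (np.float64(0.04), np.int64(2573)), (np.float64(0.038), np.int64(1972))]
```

View pics/ortho0.png

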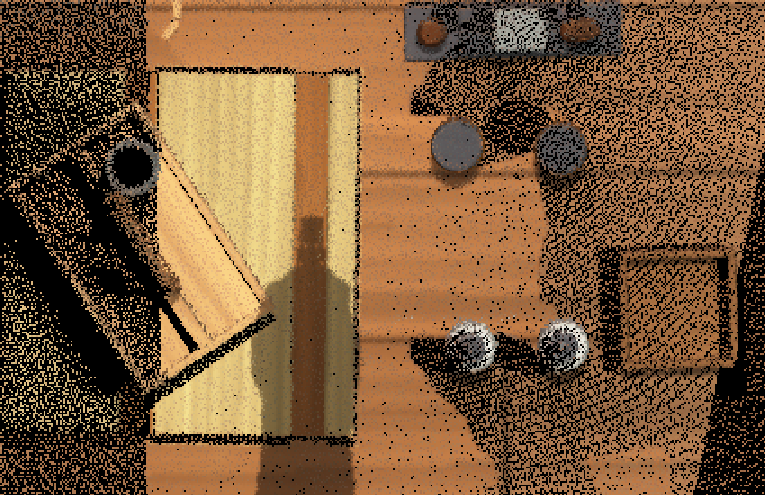

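View pics/hm0.png

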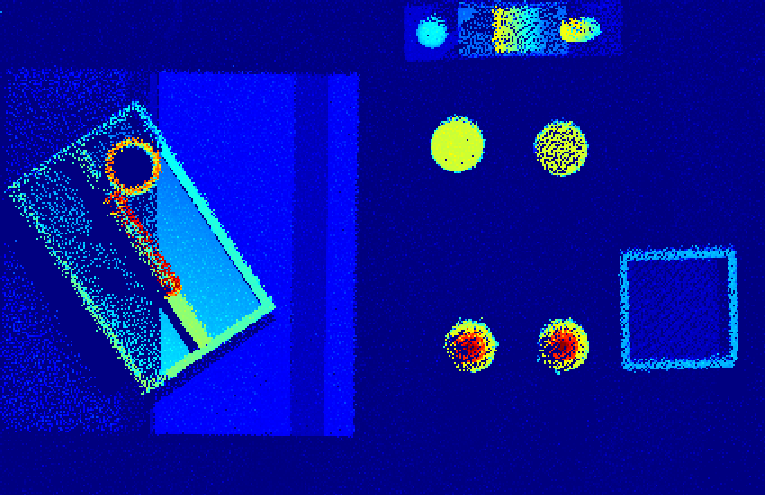

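The merged height map is clear. The tote is centred at about (0.526, 0.193) with yaw of about 34.5°, straddling the channel at y≈0.193. Turning it about −34.5° aligns it with the board. Next I'll refine each item's pose.

```bash
cat > circ.py <<'E'
from h import *
from scipy.optimize import least_squares
def circ(P,r,c0):
    f=lambda c: np.hypot(P[:,0]-c[0],P[:,1]-c[1])-r
    return least_squares(f,c0,loss='soft_l1',f_scale=.002)
def band(P,cx,cy,rad,z0,z1):
    k=(np.hypot(P[:,0]-cx,P[:,1]-cy)<rad)&(P[:,2]>z0)&(P[:,2]<z1); return P[k]
E
python3 - <<'E'
from circ import *
import pickle
cs=pickle.load(open('c0.pkl','rb'))
print('R',R.from_euler('xyz',get_obs()['tcp_rot'],degrees=True).as_matrix().round(3).tolist())
for nm,c in zip(['scene','side','wrist'],cs):
    P=cloud(c).reshape(-1,3);P=P[~np.isnan(P[:,0])]
    for n,(x,y),r,z0,z1 in [('b0',(.414,-.172),.027,.015,.08),('b1',(.414,-.2756),.027,.015,.08),('j0',(.64,-.158),.029,.01,.06),('j1',(.637,-.273),.029,.01,.06),('tin',(.617,.203),.029,.075,.11)]:
        Q=band(P,x,y,.045,z0,z1)
        if len(Q)>40:
            s=circ(Q,r,(x,y));print(nm,n,len(Q),s.x.round(4),'rms',round(np.sqrt(np.mean(s.fun**2)),4))
        T=band(P,x,y,.02,.07,.2); 
        if len(T) and n!='tin': print('   top med',np.median(T,0).round(4), T[:,2].max().round(3))
        if n=='tin' and len(Q): print('   tin zmax',np.percentile(Q[:,2],98))
    Q=P[(abs(P[:,0]-.526)<.09)&(abs(P[:,1]-.19)<.09)&(P[:,2]>.118)&(P[:,2]<.155)]
    Q=Q[np.hypot(Q[:,0]-.617,Q[:,1]-.203)>.04]
    if len(Q)>30:
        m=(Q.min(0)+Q.max(0))/2;u=np.linalg.svd(Q[:,:2]-Q[:,:2].mean(0))[2][0]
        t=(Q[:,:2]-Q[:,:2].mean(0))@u
        lo,hi=np.percentile(t,[1,99]);print(nm,'bar',len(Q),(Q[:,:2].mean(0)+u*(lo+hi)/2).round(4),hi-lo,np.degrees(np.arctan2(u[1],u[0])),'z',np.percentile(Q[:,2],[2,50,98]).round(3))
    Q=P[(abs(P[:,0]-.458)<.09)&(abs(P[:,1]+.404)<.09)&(P[:,2]>.035)&(P[:,2]<.055)]
    if len(Q)>30: print(nm,'crate',cv2.minAreaRect(Q[:,:2].astype(np.float32)))
E
```

```text
R [[-0.0, 1.0, -0.0], [-0.0, -0.0, -1.0], [-1.0, -0.0, 0.0]]
scene b0 149 [ 0.4137 -0.1717] rms 0.0028
   top med [ 0.4228 -0.1713  0.119 ] 0.149
scene b1 156 [ 0.4152 -0.275 ] rms 0.0023
   top med [ 0.4226 -0.2745  0.1205] 0.152
scene j0 113 [ 0.6386 -0.1586] rms 0.003
   top med [ 0.6415 -0.1581  0.0879] 0.094
scene j1 126 [ 0.6347 -0.2728] rms 0.0022
   top med [ 0.6376 -0.2738  0.0872] 0.094
scene tin 157 [0.6155 0.2026] rms 0.003
   tin zmax 0.10939442486938958
scene bar 208 [0.5336 0.1899] 0.12295151827086434 35.39834074441839 z [0.121 0.139 0.148]
scene crate ((0.4563941955566406, -0.4040403366088867), (0.13827764987945557, 0.1284329891204834), 1.9388996362686157)
side b0 262 [ 0.4146 -0.1716] rms 0.0012
   top med [ 0.4135 -0.1804  0.1182] 0.15
side b1 305 [ 0.4154 -0.2746] rms 0.0008
   top med [ 0.4141 -0.2836  0.1208] 0.149
side j0 220 [ 0.6399 -0.1569] rms 0.001
   top med [ 0.6395 -0.1583  0.087 ] 0.09
side j1 241 [ 0.6349 -0.272 ] rms 0.0008
   top med [ 0.6369 -0.2735  0.0865] 0.09
side tin 254 [0.6132 0.2043] rms 0.0035
   tin zmax 0.10957972316204499
side bar 150 [0.528  0.1838] 0.11785070101094972 -149.35685096394306 z [0.119 0.133 0.144]
side crate ((0.45633119344711304, -0.4038315415382385), (0.13072387874126434, 0.13049648702144623), 1.7291221618652344)
wrist b0 518 [ 0.4122 -0.1734] rms 0.0008
wrist j0 805 [ 0.6388 -0.1586] rms 0.0004
   top med [ 0.6401 -0.1576  0.0859] 0.087
wrist j1 105 [ 0.6332 -0.2731] rms 0.0004
```

>>> {"method": "apply_moves", "body": {"rows": [[[0,15,-50,-0.12,0,0,1],[0,30,-95,-0.25,0,0,1],[0,45,-140,-0.38,0,0,1],[0,60,-180,-0.5,0,0,1],[0,65,-204,-0.6,0,0,1],[0,65,-204,-0.6,0,0,1],[0,65,-204,-0.6,0,0,1]]]}}

```text
time: 2.8
ee_pos: [0.6149, 0.2043, 0.2308]
tcp_rot: [-92.5, 90.0, -148.1]
wrist_force: [-0.2, 0.4, 0.5]
opening: 0.0856
```

Run:
```python
from circ import *
o=get_obs();print(o['time'],o['ee_pos'],R.from_euler('xyz',o['tcp_rot'],degrees=True).as_matrix().round(3).tolist(),o['q'])
c=cams.camera('wrist');save(c,'w1.png');d=cams.camera('scene');save(d,'s1.png')
for c in (c,d,cams.camera('side')):
    P=cloud(c).reshape(-1,3);P=P[~np.isnan(P[:,0])]
    Q=band(P,.615,.204,.045,.075,.14)
    if len(Q)>30: s=circ(Q,.029,(.615,.204));print(len(Q),s.x,np.sqrt(np.mean(s.fun**2)),np.percentile(Q[:,2],[5,50,98]))
    T=band(P,.615,.204,.045,.105,.14)
    if len(T)>30: s=circ(T,.0285,(.615,.204));print(' rim',len(T),s.x,np.sqrt(np.mean(s.fun**2)))
```

```text
2.8 [0.61487668 0.20427167 0.23082225] [[-0.001, 0.826, 0.564], [-0.0, 0.564, -0.826], [-1.0, -0.001, -0.0]] [ 1.83823803e+01  1.92699107e+01  2.67755655e+01  9.75537414e+01
 -1.15582492e-02  7.40274184e+01]
1984 [0.61202309 0.20623631] 0.003708062039608012 [0.07931758 0.10803973 0.13687826]
 rim 1112 [0.612904   0.20539761] 0.004862956544836216
257 [0.61497484 0.20309602] 0.005462382804390076 [0.07837073 0.10461797 0.13680463]
 rim 127 [0.61392717 0.20334268] 0.00691645545555215
372 [0.61193568 0.2041055 ] 0.0044965014638429154 [0.07917845 0.10263362 0.1357335 ]
 rim 164 [0.61229964 0.20347566] 0.005346943427595853
```

View pics/w1.png

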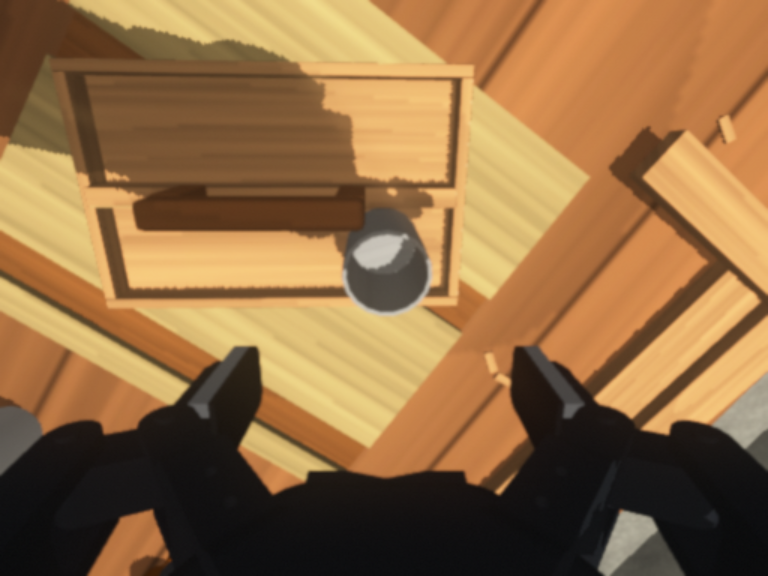

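The view shows the tin at (387,265), centred between the open fingers, with the jaw axis along the tote's length. I'll descend and grasp it.

>>> {"method": "apply_moves", "body": {"rows": [[[45,0,0,0,0,0,1],[90,0,0,0,0,0,1],[125,0,0,0,0,0,1],[145,0,0,0,0,0,1],[145,0,0,0,0,0,1],[145,0,0,0,0,0,0],[145,0,0,0,0,0,0],[145,0,0,0,0,0,0],[145,0,0,0,0,0,0],[145,0,0,0,0,0,0],[145,0,0,0,0,0,0],[145,0,0,0,0,0,0],[145,0,0,0,0,0,0]]], "newtons": 30}}

```text
time: 4.25
ee_pos: [0.616, 0.2029, 0.0894]
tcp_rot: [62.5, 89.8, 6.7]
wrist_force: [-1.9, -1.2, 7.0]
opening: 0.0577
```

>>> {"method": "apply_moves", "body": {"rows": [[[-15,0,0,0,0,0,0],[-40,0,0,0,0,0,0],[-85,0,0,0,0,0,0],[-130,0,0,0,0,0,0],[-150,0,0,0,0,0,0],[-150,0,0,0,0,0,0]]], "newtons": 35}}

```text
time: 4.85
ee_pos: [0.6165, 0.2032, 0.2453]
tcp_rot: [70.9, 89.3, 15.2]
wrist_force: [-0.2, -0.1, -1.0]
opening: 0.0578
```

Run:
```python
from h import *
o=get_obs();print(o['time'],o['ee_pos'],R.from_euler('xyz',o['tcp_rot'],degrees=True).as_matrix().round(3).tolist(),o['wrist_force'],o['opening'])
save(cams.camera('scene'),'s2.png')
```

```text
4.85 [0.61649804 0.20319638 0.24526374] [[0.011, 0.827, 0.563], [0.003, 0.563, -0.827], [-1.0, 0.011, 0.004]] [-0.1982969  -0.07023527 -1.00327948] 0.057764498251731584
```

View pics/s2.png

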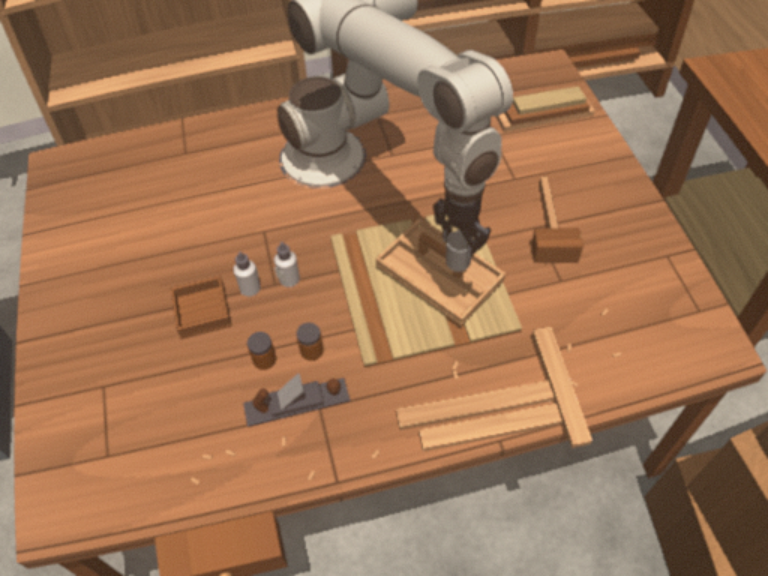

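>>> {"method": "apply_moves", "body": {"rows": [[[0,-34,29,0.05,0,0,0],[0,-68,59,0.09,0,0,0],[0,-102,88,0.13,0,0,0],[0,-135,118,0.17,0,0,0],[0,-169,147,0.21,0,0,0],[0,-203,177,0.26,0,0,0],[0,-237,206,0.3,0,0,0],[0,-271,235,0.34,0,0,0],[0,-305,265,0.39,0,0,0],[0,-339,294,0.43,0,0,0],[0,-372,324,0.47,0,0,0],[0,-406,353,0.51,0,0,0],[0,-440,383,0.56,0,0,0],[0,-474,412,0.6,0,0,0],[0,-474,412,0.6,0,0,0],[0,-474,412,0.6,0,0,0]]]}}

```text
time: 6.5
ee_pos: [0.4552, -0.4048, 0.2384]
tcp_rot: [120.0, 89.6, 29.8]
wrist_force: [0.6, 0.7, -0.5]
opening: 0.0579
```

```bash
cat > st.py <<'E'
from h import *
import sys
def st():
    o=get_obs();M=R.from_euler('xyz',o['tcp_rot'],degrees=True).as_matrix()
    print(o['time'],'ee',o['ee_pos'].round(4),'F',o['wrist_force'].round(1),'op',round(o['opening'],4),'q',o['q'].round(0))
    print(' tool axes x',M[:,0].round(3),'y',M[:,1].round(3),'z',M[:,2].round(3),'jaw yaw',round(np.degrees(np.arctan2(M[1,1],M[0,1])),2))
    return o,M
def to(target,yaw=None):
    """tool shift mm and rotvec to reach target, tool straight down, jaw yaw (deg)"""
    o,M=st()
    print(' shift mm',(M.T@(np.array(target)-o['ee_pos'])*1000).round(1))
    if yaw is not None:
        y=np.radians(yaw);G=np.array([[0,np.cos(y),np.sin(y)],[0,np.sin(y),-np.cos(y)],[-1,0,0]])
        print(' turn',R.from_matrix(M.T@G).as_rotvec().round(3))
E
python3 - <<'E'
from st import *
to([.4565,-.404,.07],0)
c=cams.camera('wrist');save(c,'w3.png');c=cams.camera('side');save(c,'sd3.png')
P=cloud(c).reshape(-1,3);P=P[~np.isnan(P[:,0])]
from circ import *
Q=band(P,.4565,-.404,.06,.19,.245);print(len(Q),np.percentile(Q[:,2],[1,5,10]))
E
```

```text
6.5 ee [ 0.4552 -0.4048  0.2384] F [ 0.6  0.7 -0.5] op 0.0579 q [-42.  13.  20.  97.   0.  48.]
 tool axes x [ 0.007  0.004 -1.   ] y [ 1.    -0.004  0.007] z [-0.004 -1.    -0.004] jaw yaw -0.25
 shift mm [168.4   0.2  -0.2]
 turn [-0.004 -0.004 -0.007]
762 [0.19032931 0.1911638  0.19226671]
```

View pics/sd3.png

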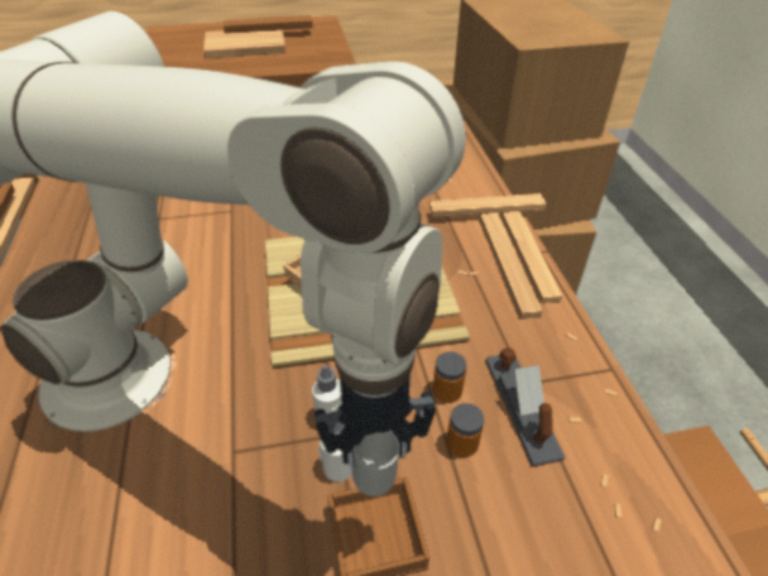

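The tin at (375,465) is above the crate. I'll lower it to just off the floor, then approach gently.

>>> {"method": "apply_moves", "body": {"rows": [[[40,0,0,0,0,0,0],[80,0,0,0,0,0,0],[120,0,0,0,0,0,0],[155,1,0,0,0,-0.007,0],[168,1,0,0,0,-0.007,0],[172,1,0,0,0,-0.007,0],[172,1,0,0,0,-0.007,0]]]}}

```text
time: 7.3
ee_pos: [0.459, -0.4027, 0.0684]
tcp_rot: [147.9, 89.8, 57.8]
wrist_force: [-0.3, 0.0, -0.9]
opening: 0.0577
```

Run:
```python
from st import *
from circ import *
to([.4565,-.404,.056],0)
c=cams.camera('side');save(c,'sd4.png')
P=cloud(c).reshape(-1,3);P=P[~np.isnan(P[:,0])]
Q=band(P,.4565,-.404,.045,.02,.06);Q=Q[np.hypot(Q[:,0]-.4565,Q[:,1]+.404)<.035]
print(np.histogram(Q[:,2],bins=20,range=(0.0,.06)))
```

```text
7.3 ee [ 0.459  -0.4027  0.0684] F [-0.3  0.  -0.9] op 0.0577 q [-41.  13.   1.  78.   0.  49.]
 tool axes x [ 0.001  0.002 -1.   ] y [ 1.    -0.001  0.001] z [-0.001 -1.    -0.002] jaw yaw -0.06
 shift mm [12.4 -2.5  1.3]
 turn [-0.001 -0.002 -0.001]
(array([ 0,  0,  0,  0,  0,  0, 40, 70, 25, 23, 24, 19, 27, 22, 24, 26, 17,
       25, 22, 22]), array([0.   , 0.003, 0.006, 0.009, 0.012, 0.015, 0.018, 0.021, 0.024,
       0.027, 0.03 , 0.033, 0.036, 0.039, 0.042, 0.045, 0.048, 0.051,
       0.054, 0.057, 0.06 ]))
```

View pics/sd4.png

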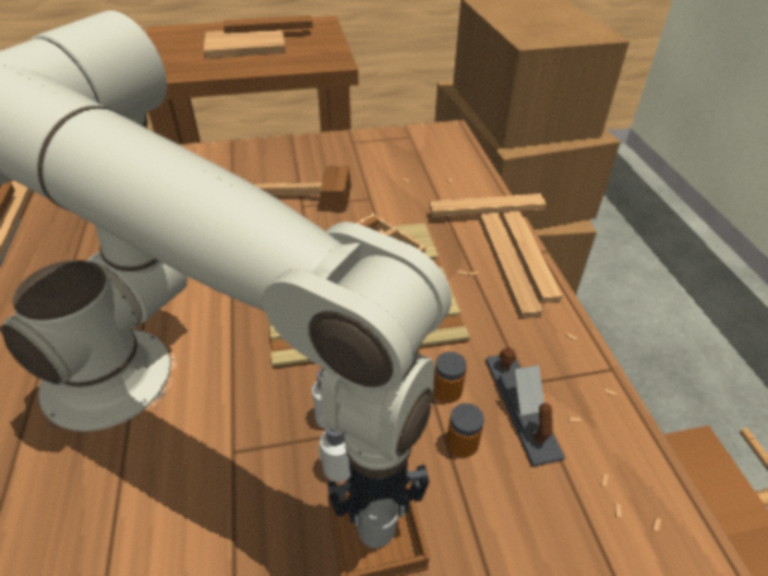

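>>> {"method": "apply_moves", "body": {"rows": [[[4,-1,1,0,0,0,0],[8,-2,1,0,0,0,0],[10,-2,1,0,0,0,0],[12,-2,1,0,0,0,0],[12,-2,1,0,0,0,0]]]}}

```text
time: 7.85
ee_pos: [0.4579, -0.4048, 0.062]
tcp_rot: [75.1, 89.6, -15.0]
wrist_force: [-6.6, 7.7, 27.0]
opening: 0.0577
```

Contact with the floor. I'll release and go up.

>>> {"method": "apply_moves", "body": {"rows": [[[-2,0,0,0,0,0,0.6],[-2,0,0,0,0,0,1],[-2,0,0,0,0,0,1],[-2,0,0,0,0,0,1],[-2,0,0,0,0,0,1],[-2,0,0,0,0,0,1],[-30,0,0,0,0,0,1],[-75,0,0,0,0,0,1],[-120,0,0,0,0,0,1],[-165,0,0,0,0,0,1],[-165,0,0,0,0,0,1]]]}}

```text
time: 8.95
ee_pos: [0.4582, -0.4057, 0.2341]
tcp_rot: [59.2, 89.1, -30.9]
wrist_force: [1.0, -0.2, -0.1]
opening: 0.0858
```

Run:
```python
from st import *
from circ import *
to([.53,.19,.24],-55.5)
c=cams.camera('side');save(c,'sd5.png')
P=cloud(c).reshape(-1,3);P=P[~np.isnan(P[:,0])]
for a,b in[(.025,.05),(.05,.075),(.02,.08),(.083,.1)]:
    Q=band(P,.457,-.404,.045,a,b)
    if len(Q)>10: s=circ(Q,.029,(.457,-.404));print(s.x,np.sqrt(np.mean(s.fun**2)),len(Q))
c=cams.camera('scene')
P=cloud(c).reshape(-1,3);P=P[~np.isnan(P[:,0])]
Q=P[(abs(P[:,0]-.526)<.09)&(abs(P[:,1]-.19)<.09)&(P[:,2]>.125)&(P[:,2]<.155)]
r=cv2.minAreaRect(Q[:,:2].astype(np.float32));print('bar',r,np.percentile(Q[:,2],[50,98]))
u=np.linalg.svd(Q[:,:2]-Q[:,:2].mean(0))[2][0];t=(Q[:,:2]-Q[:,:2].mean(0))@u
lo,hi=np.percentile(t,[1,99]);print((Q[:,:2].mean(0)+u*(lo+hi)/2).round(4),hi-lo,np.degrees(np.arctan2(u[1],u[0])))
```

```text
8.95 ee [ 0.4582 -0.4057  0.2341] F [ 1.  -0.2 -0.1] op 0.0858 q [-42.  13.  19.  96.   0.  48.]
 tool axes x [ 0.013 -0.008 -1.   ] y [ 1.    -0.001  0.013] z [-0.001 -1.     0.008] jaw yaw -0.07
 shift mm [  -9.7   71.1 -595.7]
 turn [ 0.967  0.001 -0.016]
[ 0.45655164 -0.40173351] 0.0022424363251460546 221
[ 0.45629668 -0.40173639] 0.0023077600696454928 244
[ 0.45632302 -0.40177102] 0.0022789226690679166 547
[ 0.4564066 -0.4005287] 0.0022619880491750685 142
bar ((0.5257391929626465, 0.19325700402259827), (0.12889041006565094, 0.025217557325959206), 34.66721725463867) [0.13919044 0.14716023]
[0.5271 0.1929] 0.12511500158835798 34.06325821024504
```

View pics/sd5.png

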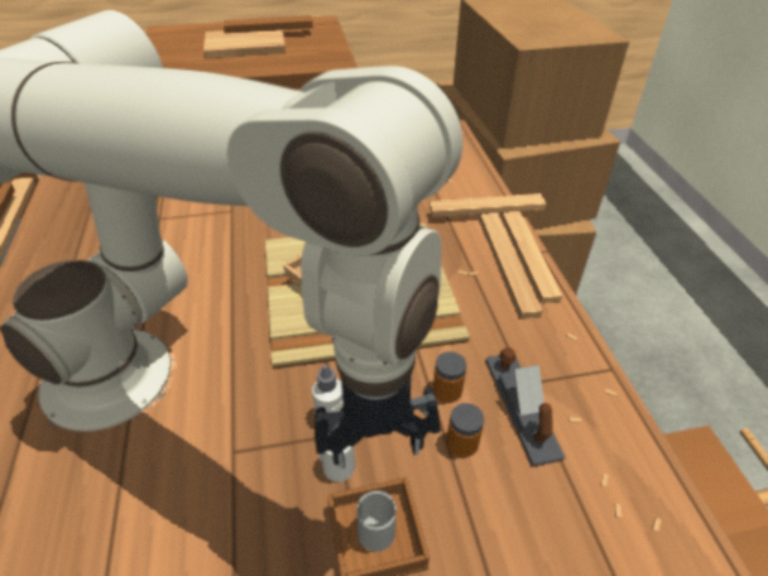

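The tin stands upright in the crate at side (375,520). Next is the grip bar, centred at (0.526, 0.193). I'll approach with jaw yaw +124.4° so the last joint stays within range.

Run:
```python
from st import *
to([.526,.193,.24],124.4)
```

```text
9.05 ee [ 0.4574 -0.4049  0.2281] F [0.5 0.1 0.1] op 0.0853 q [-42.  13.  19.  95.   0.  48.]
 tool axes x [ 0.008 -0.003 -1.   ] y [ 1.    -0.001  0.008] z [-0.001 -1.     0.003] jaw yaw -0.07
 shift mm [ -13.3   68.  -597.9]
 turn [-2.172e+00  1.000e-02 -1.000e-03]
```

>>> {"method": "apply_moves", "body": {"rows": [[[-8,4,-30,-0.12,0,0,1],[-13,8,-65,-0.24,0,0,1],[-13,12,-100,-0.36,0,0,1],[-13,15,-135,-0.48,0,0,1],[-13,19,-170,-0.6,0,0,1],[-13,23,-205,-0.72,0,0,1],[-13,27,-240,-0.84,0,0,1],[-13,31,-275,-0.96,0,0,1],[-13,35,-310,-1.08,0.01,0,1],[-13,39,-345,-1.2,0.01,0,1],[-13,43,-380,-1.32,0.01,0,1],[-13,47,-415,-1.44,0.01,0,1],[-13,51,-450,-1.56,0.01,0,1],[-13,55,-485,-1.68,0.01,0,1],[-13,59,-520,-1.8,0.01,0,1],[-13,63,-555,-1.92,0.01,0,1],[-13,67,-585,-2.04,0.01,0,1],[-13,68,-598,-2.14,0.01,0,1],[-13,68,-598,-2.172,0.01,0,1],[-13,68,-598,-2.172,0.01,0,1]]]}}

```text
time: 11.05
ee_pos: [0.5255, 0.1934, 0.2377]
tcp_rot: [156.2, 89.9, -169.3]
wrist_force: [-0.4, -0.3, 1.0]
opening: 0.0853
```

Run:
```python
from st import *
to([.526,.193,.12],124.4)
c=cams.camera('wrist');save(c,'w6.png')
for n in ['wrist','scene','side']:
    P=cloud(c if n=='wrist' else cams.camera(n)).reshape(-1,3);P=P[~np.isnan(P[:,0])]
    Q=P[(abs(P[:,0]-.526)<.09)&(abs(P[:,1]-.19)<.09)&(P[:,2]>.125)&(P[:,2]<.15)]
    if len(Q)>20: print(n,len(Q),cv2.minAreaRect(Q[:,:2].astype(np.float32)),np.percentile(Q[:,2],[50,98]))
```

```text
11.05 ee [0.5255 0.1934 0.2377] F [-0.4 -0.3  1. ] op 0.0853 q [ 20.   7.  13.  96.   0. -14.]
 tool axes x [-0.002 -0.    -1.   ] y [-0.566  0.825  0.001] z [ 0.825  0.566 -0.002] jaw yaw 124.45
 shift mm [117.7  -0.7   0.4]
 turn [ 0.001 -0.002 -0.001]
wrist 2661 ((0.5206435918807983, 0.19596056640148163), (0.1264946609735489, 0.017380204051733017), 34.11394119262695) [0.13911103 0.14071233]
scene 209 ((0.5253636240959167, 0.1950032114982605), (0.12578381597995758, 0.02278667315840721), 33.70040512084961) [0.13843314 0.14782096]
side 237 ((0.5234441161155701, 0.19451700150966644), (0.12926475703716278, 0.02111661434173584), 34.42036437988281) [0.13846367 0.14338758]
```

View pics/w6.png

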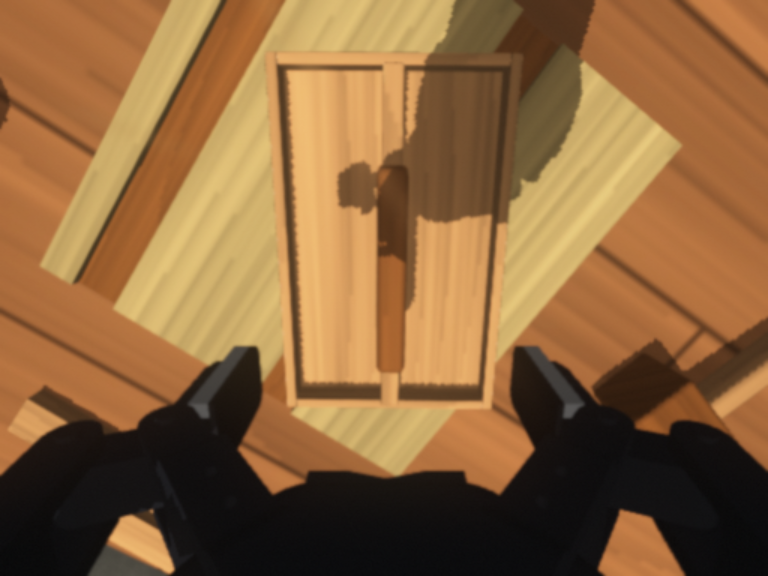

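The tote is seen end-on with the bar at (393,270), between the fingers. I'll shift 3 mm in jaw direction, descend and grip.

>>> {"method": "apply_moves", "body": {"rows": [[[40,3,-2,0,0,0,1],[80,3,-2,0,0,0,1],[115,3,-2,0,0,0,1],[127,3,-2,0,0,0,1],[127,3,-2,0,0,0,0.5],[127,3,-2,0,0,0,0],[127,3,-2,0,0,0,0],[127,3,-2,0,0,0,0],[127,3,-2,0,0,0,0],[127,3,-2,0,0,0,0],[127,3,-2,0,0,0,0],[127,3,-2,0,0,0,0],[127,3,-2,0,0,0,0],[127,3,-2,0,0,0,0],[127,3,-2,0,0,0,0]]], "newtons": 80}}

```text
time: 12.7
ee_pos: [0.5228, 0.1944, 0.1133]
tcp_rot: [16.7, 89.9, 51.0]
wrist_force: [-1.7, -0.5, 5.9]
opening: 0.0165
```

>>> {"method": "apply_moves", "body": {"rows": [[[-6,0,0,0,0,0,0],[-14,0,0,0,0,0,0],[-22,0,0,0,0,0,0],[-22,0,0,0,0,0,0],[-22,0,0,0.08,0,0,0],[-22,0,0,0.16,0,0,0],[-22,0,0,0.24,0,0,0],[-22,0,0,0.32,0,0,0],[-22,0,0,0.4,0,0,0],[-22,0,0,0.48,0,0,0],[-22,0,0,0.56,0,0,0],[-22,0,0,0.6,0,0,0],[-22,0,0,0.6,0,0,0],[-22,0,0,0.6,0,0,0]]]}}

```text
time: 14.1
ee_pos: [0.5227, 0.1943, 0.1352]
tcp_rot: [56.7, 89.9, 56.6]
wrist_force: [0.2, -0.4, -6.1]
opening: 0.0167
```

Run:
```python
from st import *
to([.525,.193,.113],90)
c=cams.camera('wrist');save(c,'w7.png');c=cams.camera('side');save(c,'sd7.png')
```

```text
14.1 ee [0.5227 0.1943 0.1352] F [ 0.2 -0.4 -6.1] op 0.0167 q [20.  5. -0. 84.  0. 20.]
 tool axes x [ 0.001  0.001 -1.   ] y [0.    1.    0.001] z [ 1.    -0.     0.001] jaw yaw 89.99
 shift mm [22.2 -1.3  2.3]
 turn [-0.     0.001 -0.001]
```

View pics/w7.png

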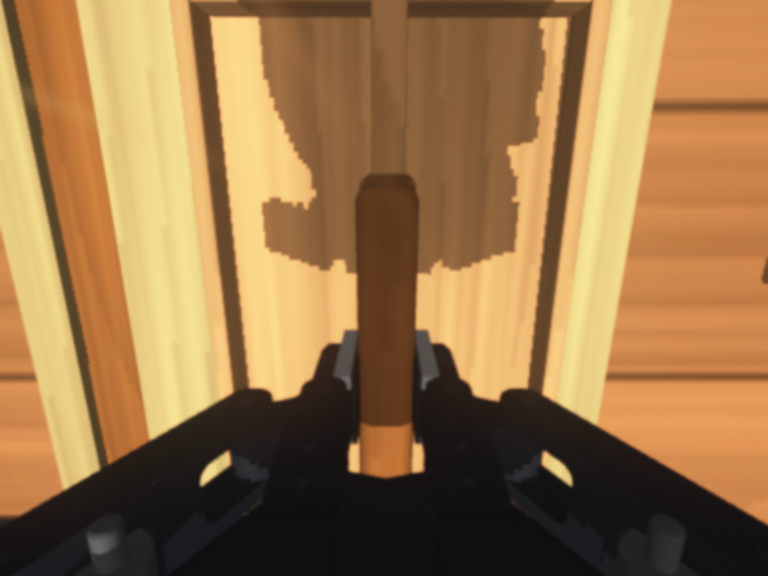

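View pics/sd7.png

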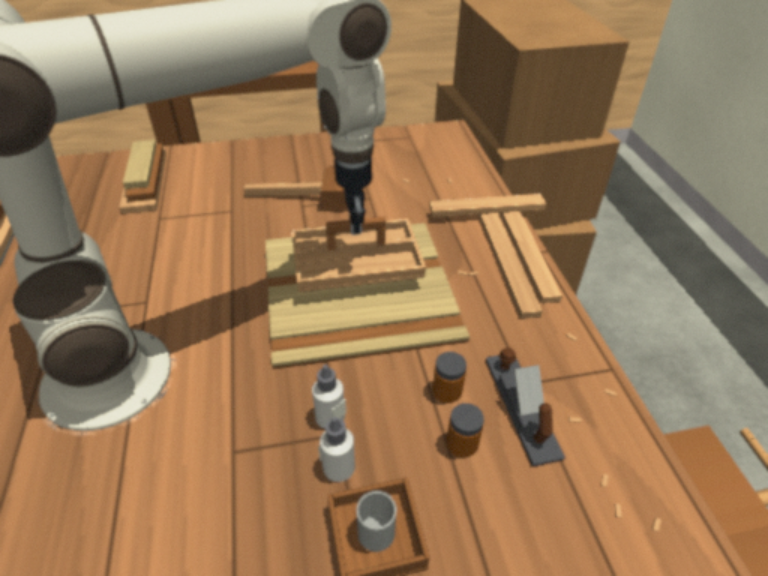

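The tote is lifted and aligned. I'll lower it.

>>> {"method": "apply_moves", "body": {"rows": [[[8,0,2,0,0,0,0],[14,0,2,0,0,0,0],[18,0,2,0,0,0,0],[20,0,2,0,0,0,0],[22,0,2,0,0,0,0],[22,0,2,0,0,0,0]]]}}

```text
time: 14.8
ee_pos: [0.5249, 0.1945, 0.1142]
tcp_rot: [34.0, 89.9, 34.0]
wrist_force: [-3.3, 0.4, 2.2]
opening: 0.0164
```

>>> {"method": "apply_moves", "body": {"rows": [[[1,0,0,0,0,0,0.3],[1,0,0,0,0,0,0.8],[1,0,0,0,0,0,1],[1,0,0,0,0,0,1],[0,0,0,0,0,0,1],[0,0,0,0,0,0,1],[-30,0,0,0,0,0,1],[-75,0,0,0,0,0,1],[-120,0,0,0,0,0,1],[-120,0,0,0,0,0,1],[-120,0,0,0,0,0,1],[-120,0,0,0,0,0,1]]]}}

```text
time: 16.0
ee_pos: [0.5244, 0.1942, 0.233]
tcp_rot: [56.3, 89.9, 56.3]
wrist_force: [0.2, 0.2, -0.9]
opening: 0.0857
```

Run:
```python
from ortho import *
from st import *
o,M=st()
cs=[cams.camera(n) for n in ['scene','side','wrist']]
for i,c in enumerate(cs): save(c,f'k8_{i}.png')
hm,im=ortho(cs,.3,.75,-.06,.36,.002)
g=(np.clip(hm,0,.15)/.15*255).astype(np.uint8)
cv2.imwrite('pics/hm8.png',cv2.resize(cv2.applyColorMap(g,cv2.COLORMAP_JET),None,fx=2.5,fy=2.5,interpolation=0))
P=cloud(cs[2]).reshape(-1,3);P=P[~np.isnan(P[:,0])]
def rect(n,Q): print(n,len(Q),cv2.minAreaRect(Q[:,:2].astype(np.float32)),np.percentile(Q[:,2],[5,50,95]).round(4))
for i,c in enumerate(cs):
    P=cloud(c).reshape(-1,3);P=P[~np.isnan(P[:,0])]
    k=(abs(P[:,0]-.525)<.17)&(abs(P[:,1]-.194)<.12)
    A=P[k]
    rect('bar',A[(A[:,2]>.13)&(A[:,2]<.15)&(abs(A[:,0]-.525)<.075)&(abs(A[:,1]-.194)<.03)])
    B=A[(A[:,2]>.057)&(A[:,2]<.071)&((abs(A[:,1]-.194)>.05)|(abs(A[:,0]-.525)>.11))]
    rect('rails',B)
    Cc=np.c_[B[:,:2],np.ones(len(B))];print(' plane',np.linalg.lstsq(Cc,B[:,2],rcond=None)[0])
    F=A[(A[:,2]>.035)&(A[:,2]<.052)&(abs(A[:,0]-.525)<.12)&(abs(abs(A[:,1]-.194)-.043)<.03)]
    if len(F)>50:
        Cc=np.c_[F[:,:2]-[.525,.194],np.ones(len(F))];print(' floor',len(F),np.linalg.lstsq(Cc,F[:,2],rcond=None)[0])
```

```text
16.0 ee [0.5244 0.1942 0.233 ] F [ 0.2  0.2 -0.9] op 0.0857 q [20.  6. 12. 95.  0. 20.]
 tool axes x [ 0.001  0.001 -1.   ] y [0.    1.    0.001] z [ 1.    -0.     0.001] jaw yaw 89.98
bar 158 ((0.5291574001312256, 0.19355835020542145), (0.0209386944770813, 0.1341458112001419), 88.95384216308594) [0.1333 0.1405 0.1453]
rails 540 ((0.5251216292381287, 0.19380298256874084), (0.1779443472623825, 0.28615090250968933), 89.77079772949219) [0.0587 0.0645 0.0697]
 plane [-0.00038266 -0.00127566  0.06477088]
 floor 1408 [ 0.00118315 -0.00087503  0.0445454 ]
bar 220 ((0.5264622569084167, 0.19327613711357117), (0.12780490517616272, 0.02445102669298649), 1.9894064664840698) [0.131  0.1392 0.1425]
rails 610 ((0.5264581441879272, 0.19591838121414185), (0.18238136172294617, 0.27627357840538025), 89.42324829101562) [0.058  0.0647 0.0683]
 plane [-0.00062355  0.00467247  0.06358076]
 floor 898 [-0.00014379  0.00154256  0.04391638]
bar 2769 ((0.5239073634147644, 0.19583047926425934), (0.017540834844112396, 0.1265643984079361), 89.51311492919922) [0.1368 0.1392 0.1404]
rails 6644 ((0.5249648690223694, 0.19519129395484924), (0.17659984529018402, 0.2761639654636383), 89.70249938964844) [0.059  0.0643 0.0657]
 plane [-0.00211991 -0.00052429  0.06495903]
 floor 19448 [-0.00075559 -0.00019526  0.042469  ]
```

View pics/k8_1.png

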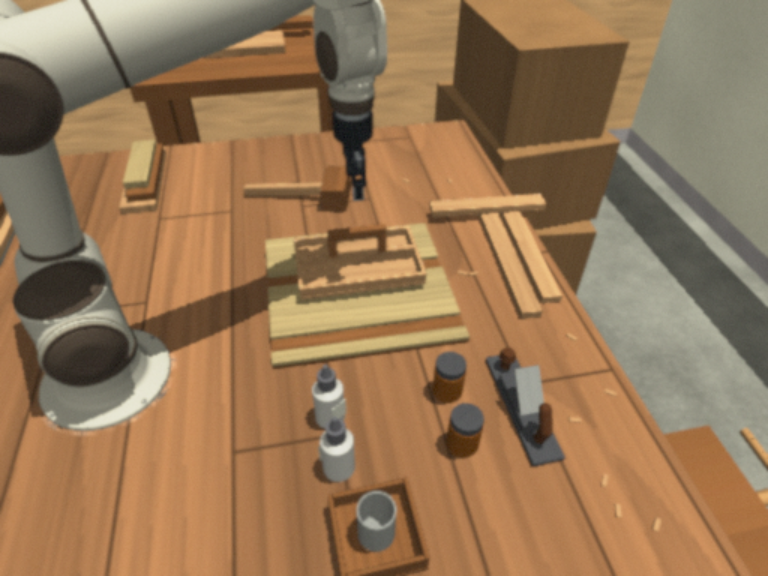

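View pics/hm8.png

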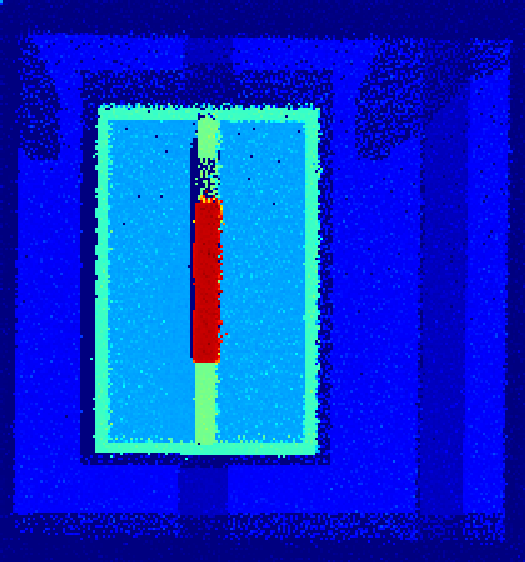

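The tote now stands level: floor plane slopes are under 0.2°, floor z is about 0.043 and rails 0.0645. It is centred at (0.525, 0.1945) with yaw of about 0°, all feet off the channel and nothing in contact. Next is jar0.

>>> {"method": "apply_moves", "body": {"rows": [[[0,-20,8,0.12,0,0,1],[0,-50,16,0.24,0,0,1],[0,-80,26,0.36,0,0,1],[0,-110,36,0.48,0,0,1],[0,-140,46,0.6,0,0,1],[0,-170,56,0.72,0,0,1],[0,-200,66,0.84,0,0,1],[0,-230,76,0.96,0,0,1],[0,-260,86,1.08,0,0,1],[0,-290,96,1.2,0,0,1],[0,-320,106,1.32,0,0,1],[0,-345,113,1.44,0,0,1],[0,-352,115,1.54,0,0,1],[0,-352,115,1.57,0,0,1],[0,-352,115,1.57,0,0,1]]]}}

```text
time: 17.65
ee_pos: [0.6388, -0.1576, 0.2319]
tcp_rot: [-133.5, 89.9, 136.6]
wrist_force: [0.0, 0.6, -0.2]
opening: 0.0854
```

```bash
cat > loc.py <<'E'
from st import *
from circ import *
G={'b0':((.4135,-.172),.027,.015,.08),'b1':((.415,-.2748),.027,.015,.08),'j0':((.639,-.158),.029,.01,.065),'j1':((.635,-.2725),.029,.01,.065)}
def loc(names,cams_=('scene','side','wrist'),tag=None):
    for nm in cams_:
        c=cams.camera(nm)
        if tag: save(c,f'{tag}_{nm}.png')
        P=cloud(c).reshape(-1,3);P=P[~np.isnan(P[:,0])]
        for n in names:
            (x,y),r,a,b=G[n];Q=band(P,x,y,.055,a,b)
            if len(Q)>40:
                s=circ(Q,r,(x,y));print(nm,n,len(Q),s.x.round(4),'rms',round(np.sqrt(np.mean(s.fun**2)),4))
E
python3 - <<'E'
from loc import *
loc(['j0','j1'],tag='k9'); to([.639,-.158,.037],0)
E
```

```text
scene j0 127 [ 0.6388 -0.1587] rms 0.0029
scene j1 142 [ 0.6349 -0.2731] rms 0.0026
side j0 250 [ 0.6398 -0.157 ] rms 0.001
side j1 266 [ 0.6348 -0.272 ] rms 0.0008
wrist j0 233 [ 0.6387 -0.1575] rms 0.0002
wrist j1 735 [ 0.6335 -0.2721] rms 0.0003
17.8 ee [ 0.6389 -0.157   0.2326] F [ 0.2  0.  -0.1] op 0.0854 q [-14.  21.  29.  98.   0.  76.]
 tool axes x [-0.     0.001 -1.   ] y [ 1.     0.003 -0.   ] z [ 0.003 -1.    -0.001] jaw yaw 0.19
 shift mm [1.956e+02 1.000e-01 1.100e+00]
 turn [ 0.003 -0.001  0.   ]
```

View pics/k9_wrist.png

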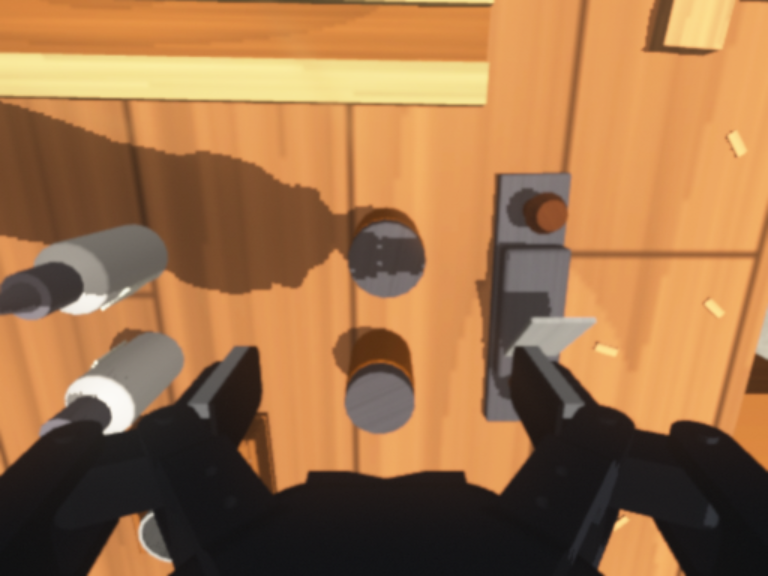

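View pics/k9_side.png

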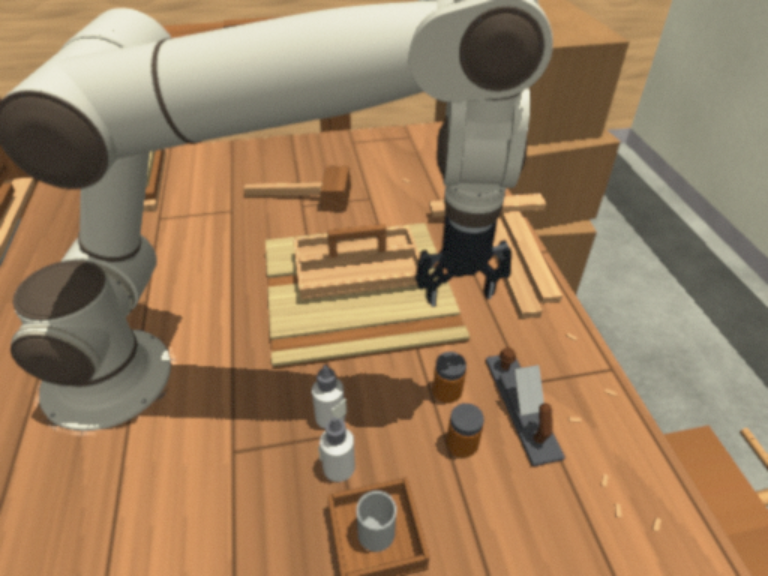

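Jar0 is under the gripper at wrist (387,262), and all three fits agree. Descending.

>>> {"method": "apply_moves", "body": {"rows": [[[45,0,1,0,0,0,1],[90,0,1,0,0,0,1],[135,0,1,0,0,0,1],[175,0,1,0,0,0,1],[194,0,1,0,0,0,1],[194,0,1,0,0,0,1],[194,0,1,0,0,0,0.3],[194,0,1,0,0,0,0],[194,0,1,0,0,0,0],[194,0,1,0,0,0,0],[194,0,1,0,0,0,0],[194,0,1,0,0,0,0],[194,0,1,0,0,0,0]]], "newtons": 60}}

```text
time: 19.1
ee_pos: [0.6402, -0.158, 0.0414]
tcp_rot: [89.8, 89.8, -0.0]
wrist_force: [-0.6, 0.5, 7.9]
opening: 0.0565
```

>>> {"method": "apply_moves", "body": {"rows": [[[-15,0,0,0,0,0,0],[-50,0,0,0,0,0,0],[-95,0,0,0,0,0,0],[-140,0,0,0,0,0,0],[-160,0,0,0,0,0,0],[-160,0,0,0,0,0,0]]], "newtons": 70}}

```text
time: 19.7
ee_pos: [0.6409, -0.1584, 0.2069]
tcp_rot: [80.4, 89.4, -9.4]
wrist_force: [0.1, 0.0, -2.3]
opening: 0.0561
```

Run:
```python
from st import *
to([.61,.2375,.2],0)
save(cams.camera('side'),'sd10.png')
```

```text
19.7 ee [ 0.6409 -0.1584  0.2069] F [ 0.1  0.  -2.3] op 0.0561 q [-14.  20.  25.  94.   0.  76.]
 tool axes x [ 0.011 -0.002 -1.   ] y [1.    0.004 0.011] z [ 0.004 -1.     0.002] jaw yaw 0.21
 shift mm [   5.9  -29.5 -396. ]
 turn [ 0.004  0.002 -0.011]
```

View pics/sd10.png

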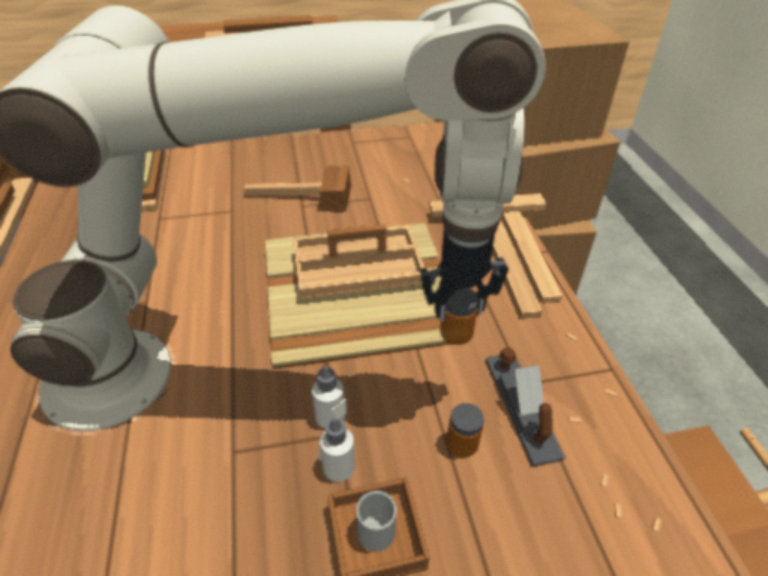

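Jar0 is held and level at (460,320). I'll carry it to the +x end of the left bay.

>>> {"method": "apply_moves", "body": {"rows": [[[0,-2,-30,0,0,0,0],[0,-5,-70,0,0,0,0],[0,-8,-110,0,0,0,0],[2,-11,-150,0,0,0,0],[2,-14,-190,0,0,-0.005,0],[4,-17,-230,0,0,-0.01,0],[4,-20,-270,0,0,-0.01,0],[6,-23,-310,0,0,-0.01,0],[6,-26,-350,0,0,-0.01,0],[6,-29,-385,0,0,-0.01,0],[6,-30,-396,0.003,0,-0.01,0],[6,-30,-396,0.003,0,-0.01,0],[6,-30,-396,0.003,0,-0.01,0]]]}}

```text
time: 21.05
ee_pos: [0.6086, 0.2368, 0.196]
tcp_rot: [-65.2, 89.7, -155.2]
wrist_force: [0.2, -1.0, -2.2]
opening: 0.0561
```

Run:
```python
from st import *
to([.61,.2375,.0845],0)
save(cams.camera('wrist'),'w11.png')
```

```text
21.05 ee [0.6086 0.2368 0.196 ] F [ 0.2 -1.  -2.2] op 0.0561 q [ 21.  19.  23.  94.  -0. 111.]
 tool axes x [-0.004 -0.002 -1.   ] y [ 1.     0.001 -0.004] z [ 0.001 -1.     0.002] jaw yaw 0.04
 shift mm [111.4   1.8  -0.9]
 turn [0.001 0.002 0.004]
```

View pics/w11.png

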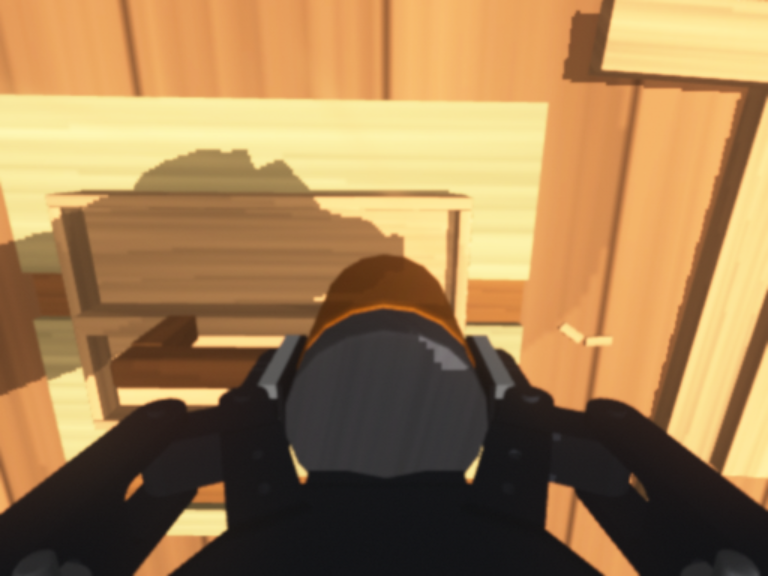

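>>> {"method": "apply_moves", "body": {"rows": [[[35,1,-1,0,0,0.004,0],[70,2,-1,0,0,0.004,0],[95,2,-1,0,0,0.004,0],[104,2,-1,0,0,0.004,0],[107,2,-1,0,0,0.004,0],[107,2,-1,0,0,0.004,0]]]}}

```text
time: 21.7
ee_pos: [0.611, 0.2367, 0.0904]
tcp_rot: [45.7, 89.9, -44.3]
wrist_force: [-0.5, 0.9, -3.2]
opening: 0.0559
```

Run:
```python
from st import *
to([.61,.2375,.0845],0)
save(cams.camera('side'),'sd12.png')
```

```text
21.7 ee [0.611  0.2367 0.0904] F [-0.5  0.9 -3.2] op 0.0559 q [ 21.  19.  11.  82.  -0. 111.]
 tool axes x [ 0.001 -0.001 -1.   ] y [ 1.    -0.001  0.001] z [-0.001 -1.     0.001] jaw yaw -0.06
 shift mm [ 5.9 -1.  -0.8]
 turn [-0.001  0.001 -0.001]
```

View pics/sd12.png

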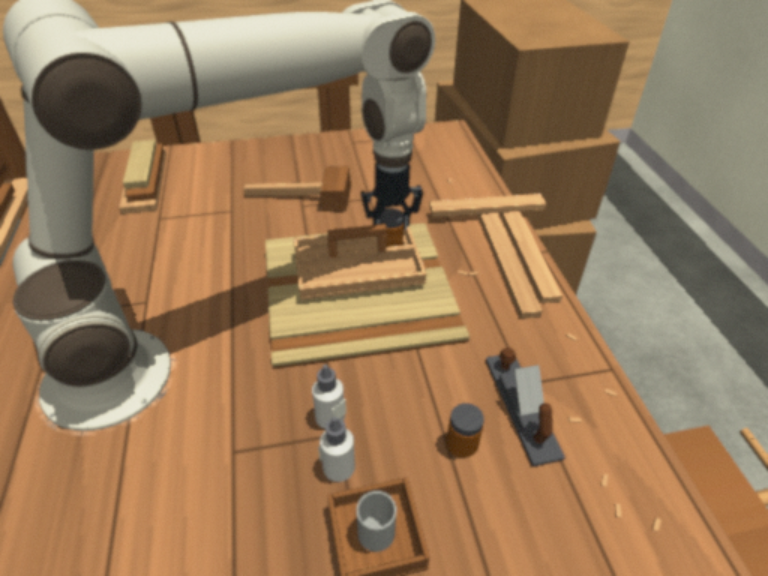

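The jar is in the bay, about 5 mm above the floor. I'll lower gently.

>>> {"method": "apply_moves", "body": {"rows": [[[2,-1,-1,0,0,0,0],[3,-1,-1,0,0,0,0],[4,-1,-1,0,0,0,0],[5,-1,-1,0,0,0,0],[5,-1,-1,0,0,0,0]]]}}

```text
time: 22.25
ee_pos: [0.6101, 0.238, 0.0858]
tcp_rot: [60.9, 89.9, -29.2]
wrist_force: [0.7, 0.2, -2.5]
opening: 0.0563
```

>>> {"method": "apply_moves", "body": {"rows": [[[1,0,0,0,0,0,0],[2,0,0,0,0,0,0],[2,0,0,0,0,0,0]]]}}

```text
time: 22.55
ee_pos: [0.6102, 0.2381, 0.0843]
tcp_rot: [69.9, 89.9, -20.2]
wrist_force: [-1.2, -0.2, 1.3]
opening: 0.0557
```

>>> {"method": "apply_moves", "body": {"rows": [[[0,0,0,0,0,0,0.8],[0,0,0,0,0,0,1],[0,0,0,0,0,0,1],[0,0,0,0,0,0,1],[0,0,0,0,0,0,1],[-30,0,0,0,0,0,1],[-75,0,0,0,0,0,1],[-120,0,0,0,0,0,1],[-140,0,0,0,0,0,1],[-140,0,0,0,0,0,1]]]}}

```text
time: 23.55
ee_pos: [0.6109, 0.2386, 0.2285]
tcp_rot: [99.6, 89.5, 9.6]
wrist_force: [0.6, -0.9, 0.0]
opening: 0.0857
```

Run:
```python
from loc import *
o,M=st()
G['j0']=((.61,.2375),.029,.066,.107)
loc(['j0','j1'],tag='k13'); to([.6345,-.2725,.232],0)
```

```text
23.55 ee [0.6109 0.2386 0.2285] F [ 0.6 -0.9  0. ] op 0.0857 q [ 21.  20.  27.  97.  -0. 111.]
 tool axes x [ 0.008  0.001 -1.   ] y [ 1.    -0.001  0.008] z [-0.001 -1.    -0.001] jaw yaw -0.04
scene j0 208 [0.6093 0.2282] rms 0.0116
scene j1 138 [ 0.6347 -0.273 ] rms 0.0031
side j0 180 [0.609  0.2358] rms 0.0129
side j1 268 [ 0.635  -0.2721] rms 0.0007
wrist j0 740 [0.6087 0.2227] rms 0.0119
23.7 ee [0.6097 0.2381 0.2229] F [ 0.9 -1.1 -1.2] op 0.0856 q [ 21.  20.  27.  97.  -0. 111.]
 tool axes x [ 0.001 -0.001 -1.   ] y [ 1.    -0.001  0.001] z [-0.001 -1.     0.001] jaw yaw -0.04
 shift mm [ -8.3  25.2 510.6]
 turn [-0.001  0.001 -0.001]
```

View pics/k13_wrist.png

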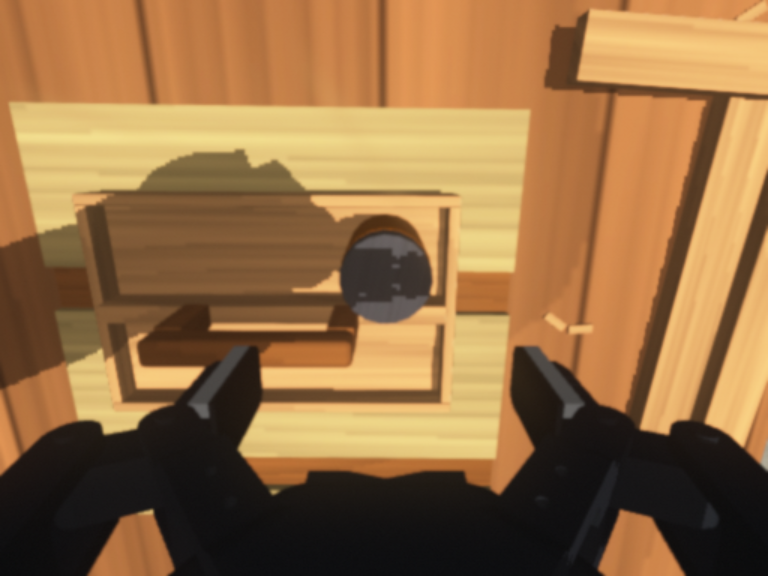

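Jar0 stands in the far bay at (385,275); the poor fits are caused by the bar and rails. On to jar1.

>>> {"method": "apply_moves", "body": {"rows": [[[-8,2,30,0,0,0,1],[-8,4,75,0,0,0,1],[-8,6,120,0,0,0,1],[-8,8,165,0,0,0,1],[-8,10,210,0,0,0,1],[-8,12,255,0,0,0,1],[-8,14,300,0,0,0,1],[-8,16,345,0,0,0,1],[-8,18,390,0,0,0,1],[-8,20,435,0,0,0,1],[-8,23,475,0,0,0,1],[-8,25,505,0,0,0,1],[-8,25,511,0,0,0,1],[-8,25,511,0,0,0,1]]]}}

```text
time: 25.1
ee_pos: [0.6338, -0.2737, 0.2296]
tcp_rot: [-82.3, 89.9, -172.4]
wrist_force: [0.6, 0.7, -0.0]
opening: 0.0852
```

Run:
```python
from loc import *
loc(['j1'],tag='k14'); to([.6345,-.2725,.038],0)
```

```text
scene j1 139 [ 0.6348 -0.273 ] rms 0.0028
side j1 260 [ 0.6347 -0.2721] rms 0.0008
wrist j1 230 [ 0.6335 -0.2722] rms 0.0002
25.25 ee [ 0.6343 -0.2716  0.2313] F [-0.5  1.4  0.2] op 0.0853 q [-23.  26.  36. 100.  -0.  67.]
 tool axes x [ 0.    -0.001 -1.   ] y [1. 0. 0.] z [ 0.    -1.     0.001] jaw yaw 0.03
 shift mm [1.933e+02 1.000e-01 7.000e-01]
 turn [ 0.     0.001 -0.   ]
```

View pics/k14_wrist.png

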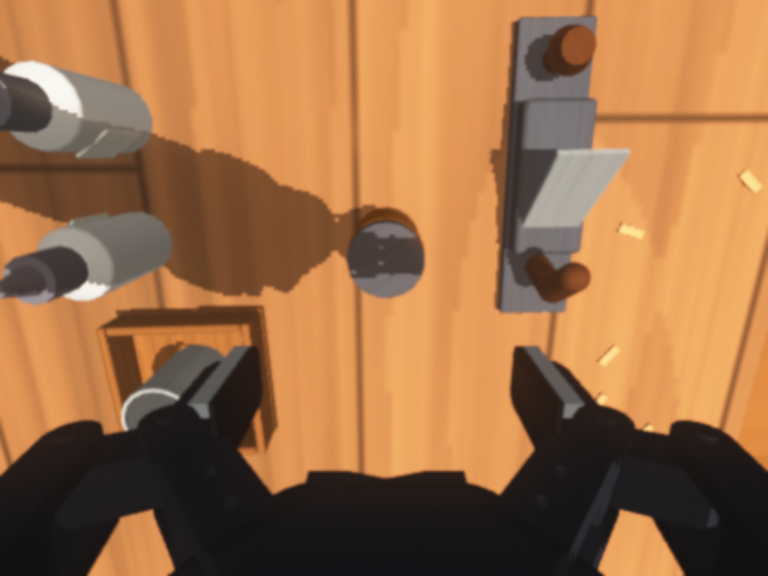

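Jar1 is centred at (386,257).

>>> {"method": "apply_moves", "body": {"rows": [[[45,0,1,0,0,0,1],[90,0,1,0,0,0,1],[135,0,1,0,0,0,1],[175,0,1,0,0,0,1],[194,0,1,0,0,0,1],[194,0,1,0,0,0,1],[194,0,1,0,0,0,0.3],[194,0,1,0,0,0,0],[194,0,1,0,0,0,0],[194,0,1,0,0,0,0],[194,0,1,0,0,0,0],[194,0,1,0,0,0,0],[194,0,1,0,0,0,0]]], "newtons": 70}}

```text
time: 26.55
ee_pos: [0.6357, -0.273, 0.0403]
tcp_rot: [62.2, 89.7, -27.8]
wrist_force: [0.0, 1.7, 6.9]
opening: 0.0563
```

>>> {"method": "apply_moves", "body": {"rows": [[[-15,0,0,0,0,0,0],[-50,0,0,0,0,0,0],[-95,0,0,0,0,0,0],[-140,0,0,0,0,0,0],[-165,0,0,0,0,0,0],[-165,0,0,0,0,0,0]]]}}

```text
time: 27.15
ee_pos: [0.6363, -0.2732, 0.2119]
tcp_rot: [65.0, 89.2, -25.0]
wrist_force: [0.3, -0.0, -3.6]
opening: 0.0559
```

Run:
```python
from st import *
to([.44,.2375,.205],0)
save(cams.camera('side'),'sd15.png')
```

```text
27.15 ee [ 0.6363 -0.2732  0.2119] F [ 0.3 -0.  -3.6] op 0.0559 q [-23.  25.  32.  96.  -0.  67.]
 tool axes x [ 0.012 -0.006 -1.   ] y [1.    0.001 0.012] z [ 0.001 -1.     0.006] jaw yaw 0.04
 shift mm [   1.6 -196.  -510.9]
 turn [ 0.001  0.006 -0.012]
```

View pics/sd15.png

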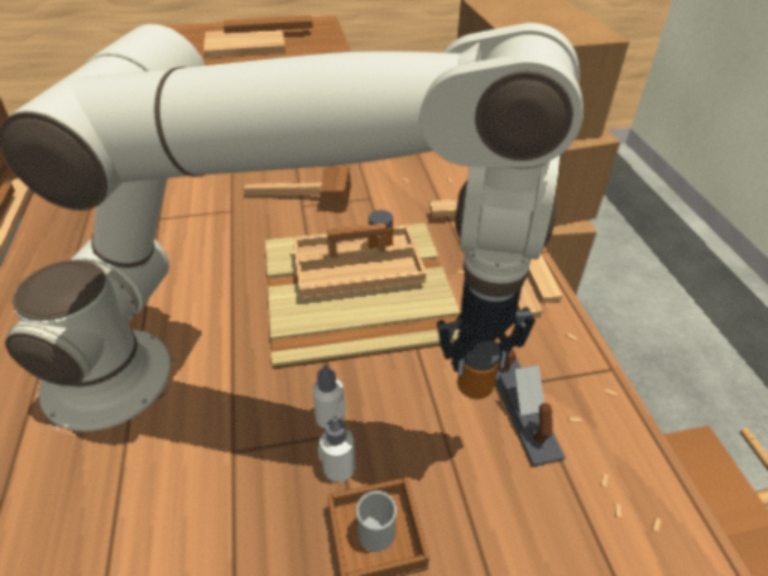

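>>> {"method": "apply_moves", "body": {"rows": [[[-5,-10,-30,0,0,0,0],[-10,-26,-70,0,0,0,0],[-10,-42,-110,0,0,0,0],[-10,-58,-150,0,0,0,0],[-10,-74,-190,0,0,-0.005,0],[-10,-90,-230,0,0,-0.01,0],[-10,-106,-270,0,0,-0.01,0],[-10,-122,-310,0,0,-0.01,0],[-10,-138,-350,0,0.005,-0.01,0],[-10,-154,-390,0,0.005,-0.01,0],[-8,-170,-430,0,0.005,-0.01,0],[-5,-185,-470,0,0.005,-0.01,0],[-2,-194,-500,0,0.005,-0.01,0],[0,-196,-511,0,0.005,-0.01,0],[0,-196,-511,0,0.005,-0.01,0],[0,-196,-511,0,0.005,-0.01,0]]]}}

```text
time: 28.8
ee_pos: [0.4394, 0.2371, 0.2038]
tcp_rot: [-85.4, 89.9, -175.4]
wrist_force: [-0.8, 0.3, -3.1]
opening: 0.0563
```

Run:
```python
from st import *
to([.44,.2375,.083],0)
save(cams.camera('wrist'),'w16.png')
```

```text
28.8 ee [0.4394 0.2371 0.2038] F [-0.8  0.3 -3.1] op 0.0563 q [ 28.  -2.  -0.  92.   0. 118.]
 tool axes x [-0.002 -0.    -1.   ] y [ 1.     0.001 -0.002] z [ 0.001 -1.     0.   ] jaw yaw 0.05
 shift mm [120.8   0.9  -0.4]
 turn [0.001 0.    0.002]
```

View pics/w16.png

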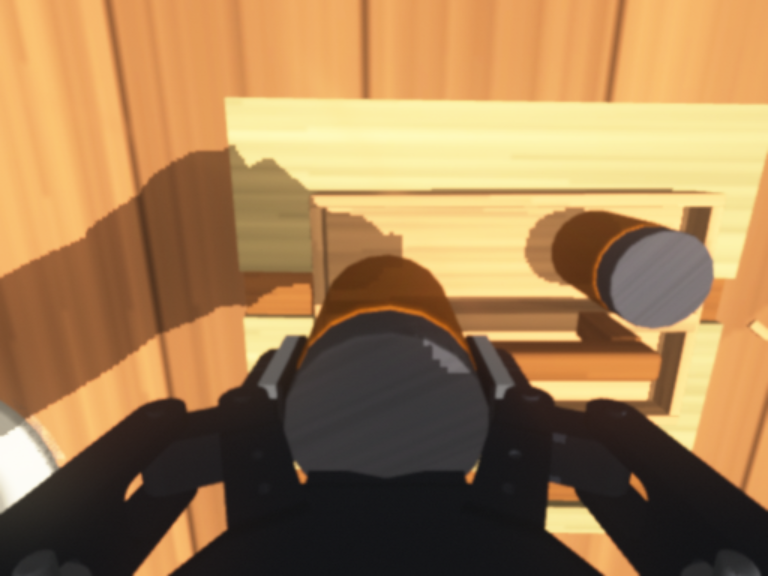

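Jar1 is above the near end of the bay, and jar0 stands at (655,275). Lowering.

>>> {"method": "apply_moves", "body": {"rows": [[[35,1,0,0,0,0.002,0],[70,1,0,0,0,0.002,0],[100,1,0,0,0,0.002,0],[110,1,0,0,0,0.002,0],[115,1,0,0,0,0.002,0],[118,1,0,0,0,0.002,0],[119,1,0,0,0,0.002,0],[119,1,0,0,0,0.002,0]]]}}

```text
time: 29.65
ee_pos: [0.441, 0.2371, 0.0862]
tcp_rot: [122.2, 89.9, 32.2]
wrist_force: [0.4, -0.9, -2.7]
opening: 0.0559
```

>>> {"method": "apply_moves", "body": {"rows": [[[1,-1,0,0,0,0,0],[2,-1,0,0,0,0,0],[3,-1,0,0,0,0,0],[3,-1,0,0,0,0,0]]]}}

```text
time: 30.05
ee_pos: [0.44, 0.2372, 0.0832]
tcp_rot: [121.8, 89.9, 31.8]
wrist_force: [-0.5, -0.1, -3.9]
opening: 0.0561
```

>>> {"method": "apply_moves", "body": {"rows": [[[1,0,0,0,0,0,0],[2,0,0,0,0,0,0],[2,0,0,0,0,0,0]]]}}

```text
time: 30.35
ee_pos: [0.4401, 0.2375, 0.0828]
tcp_rot: [129.0, 89.8, 39.0]
wrist_force: [-6.1, -1.3, 10.1]
opening: 0.0563
```

>>> {"method": "apply_moves", "body": {"rows": [[[0,0,0,0,0,0,0.8],[0,0,0,0,0,0,1],[0,0,0,0,0,0,1],[0,0,0,0,0,0,1],[0,0,0,0,0,0,1],[-30,0,0,0,0,0,1],[-75,0,0,0,0,0,1],[-120,0,0,0,0,0,1],[-160,0,0,0,0,0,1],[-175,0,0,0,0,0,1],[-175,0,0,0,0,0,1]]]}}

```text
time: 31.45
ee_pos: [0.4404, 0.2375, 0.2602]
tcp_rot: [122.9, 89.6, 32.9]
wrist_force: [-0.6, 0.2, 0.1]
opening: 0.0851
```

Run:
```python
from loc import *
loc(['b0','b1'],tag='k17'); to([.4135,-.172,.26],0)
```

```text
scene b0 153 [ 0.4139 -0.1717] rms 0.0027
scene b1 157 [ 0.4152 -0.2748] rms 0.0023
side b0 263 [ 0.4146 -0.1716] rms 0.0013
side b1 303 [ 0.4154 -0.2746] rms 0.0008
31.6 ee [0.4394 0.237  0.2563] F [-0.1  0.2 -0.7] op 0.0854 q [ 28.  -1.   6.  98.   0. 118.]
 tool axes x [ 0.001  0.001 -1.   ] y [1.    0.    0.001] z [ 0.    -1.    -0.001] jaw yaw 0.0
 shift mm [ -4.2 -25.9 409. ]
 turn [ 0.    -0.001 -0.001]
```

View pics/k17_side.png

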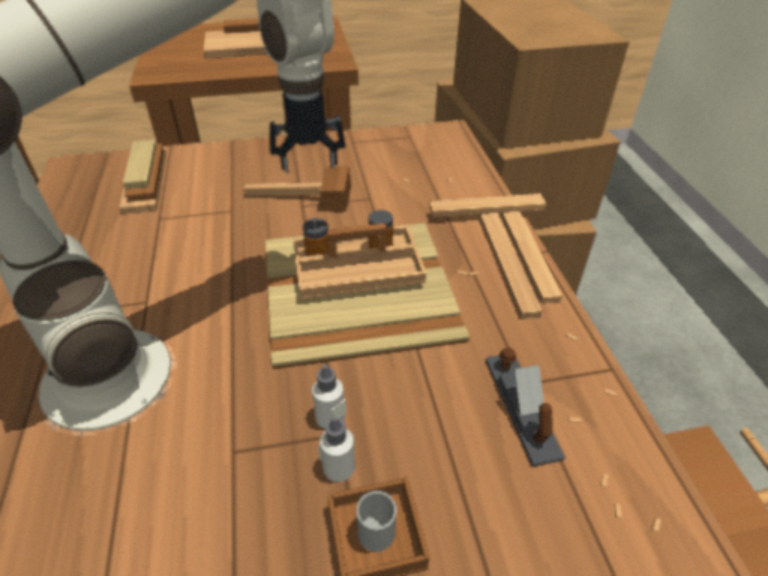

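View pics/k17_wrist.png

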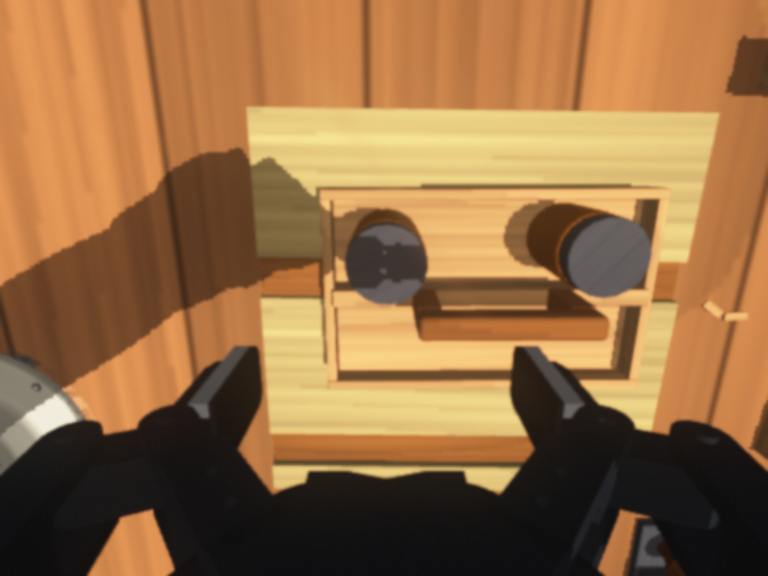

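Both jars are standing in the far bay, at wrist (387,262) and (607,255). Next is bottle0.

>>> {"method": "apply_moves", "body": {"rows": [[[-5,-2,30,0,0,0,1],[-5,-5,70,0,0,0,1],[-5,-8,110,0,0,0,1],[-5,-10,150,0,0,0,1],[-5,-12,190,0,0,0,1],[-5,-15,230,0,0,0,1],[-5,-17,270,0,0,0,1],[-5,-20,310,0,0,0,1],[-5,-22,350,0,0,0,1],[-5,-24,385,0,0,0,1],[-5,-26,409,0,0,0,1],[-5,-26,409,0,0,0,1],[-5,-26,409,0,0,0,1]]]}}

```text
time: 32.9
ee_pos: [0.4129, -0.1721, 0.2594]
tcp_rot: [-147.5, 89.8, 122.4]
wrist_force: [-0.4, 0.8, 0.3]
opening: 0.0854
```

Run:
```python
from loc import *
loc(['b0','b1'],tag='k18'); to([.414,-.172,.088],0)
```

```text
scene b0 155 [ 0.4142 -0.1711] rms 0.0024
scene b1 157 [ 0.4146 -0.2746] rms 0.0025
side b0 259 [ 0.4146 -0.1715] rms 0.0011
side b1 313 [ 0.4154 -0.2745] rms 0.0008
wrist b0 210 [ 0.4132 -0.1715] rms 0.0003
wrist b1 698 [ 0.4141 -0.2743] rms 0.0009
33.05 ee [ 0.4134 -0.1712  0.2603] F [-0.3  0.7 -0.3] op 0.0854 q [-23.  -8.   0.  99.   0.  67.]
 tool axes x [ 0.     0.002 -1.   ] y [1.    0.001 0.   ] z [ 0.001 -1.    -0.002] jaw yaw 0.07
 shift mm [172.3   0.6   1.1]
 turn [ 0.001 -0.002 -0.   ]
```

View pics/k18_wrist.png

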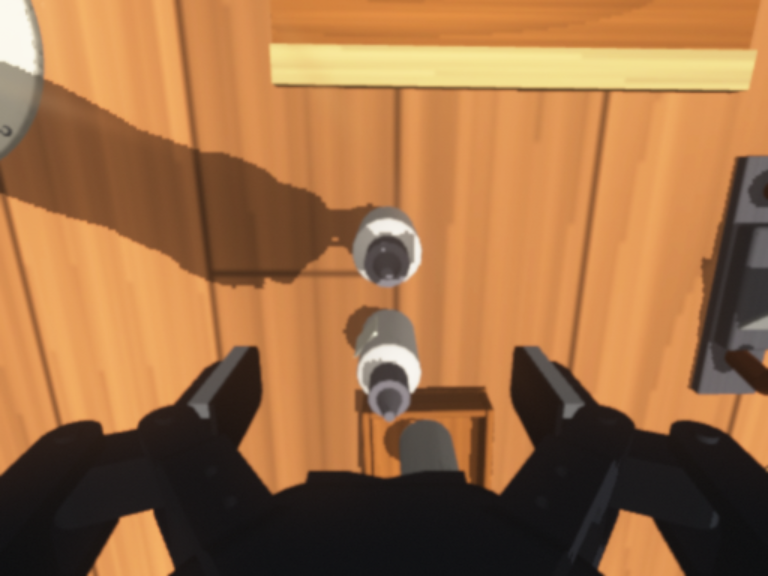

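Bottle0 is at (387,255), centred.

>>> {"method": "apply_moves", "body": {"rows": [[[45,1,0,0,0,0,1],[90,1,0,0,0,0,1],[135,1,0,0,0,0,1],[160,1,0,0,0,0,1],[170,1,0,0,0,0,1],[170,1,0,0,0,0,1],[170,1,0,0,0,0,0.3],[170,1,0,0,0,0,0],[170,1,0,0,0,0,0],[170,1,0,0,0,0,0],[170,1,0,0,0,0,0],[170,1,0,0,0,0,0],[170,1,0,0,0,0,0],[170,1,0,0,0,0,0]]], "newtons": 70}}

```text
time: 34.45
ee_pos: [0.4146, -0.1713, 0.0921]
tcp_rot: [102.7, 89.9, 12.7]
wrist_force: [-4.0, 1.0, 11.5]
opening: 0.0305
```

>>> {"method": "apply_moves", "body": {"rows": [[[-15,0,0,0,0,0,0],[-50,0,0,0,0,0,0],[-95,0,0,0,0,0,0],[-140,0,0,0,0,0,0],[-170,0,0,0,0,0,0],[-170,0,0,0,0,0,0]]]}}

```text
time: 35.05
ee_pos: [0.4155, -0.1719, 0.2665]
tcp_rot: [74.2, 89.5, -15.7]
wrist_force: [-0.7, 0.5, -1.9]
opening: 0.0307
```

Run:
```python
from st import *
to([.61,.1515,.26],0)
save(cams.camera('side'),'sd19.png')
```

```text
35.05 ee [ 0.4155 -0.1719  0.2665] F [-0.7  0.5 -1.9] op 0.0307 q [-23.  -8.   1.  99.   0.  67.]
 tool axes x [ 0.008 -0.002 -1.   ] y [1.    0.001 0.008] z [ 0.001 -1.     0.002] jaw yaw 0.04
 shift mm [   7.3  194.7 -323.3]
 turn [ 0.001  0.002 -0.008]
```

View pics/sd19.png

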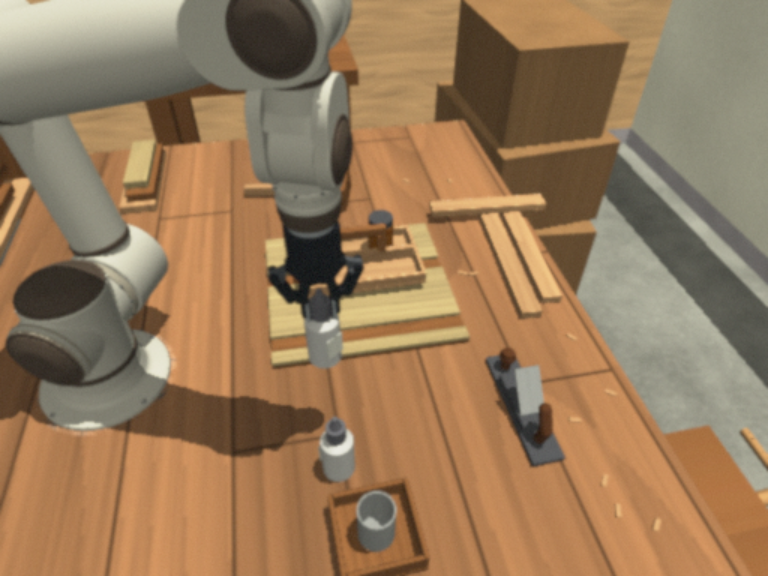

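Bottle0 is held upright at (323,335).

>>> {"method": "apply_moves", "body": {"rows": [[[0,20,-32,0,0,0,0],[0,40,-65,0,0,0,0],[0,60,-97,0,0,0,0],[2,80,-130,0,0,0,0],[2,100,-162,0,0,-0.005,0],[4,120,-195,0,0,-0.008,0],[4,140,-227,0,0,-0.008,0],[4,160,-260,0,0,-0.008,0],[6,180,-295,0,0,-0.008,0],[6,190,-315,0,0,-0.008,0],[6,195,-323,0,0,-0.008,0],[6,195,-323,0,0,-0.008,0],[6,195,-323,0,0,-0.008,0]]]}}

```text
time: 36.4
ee_pos: [0.6095, 0.1505, 0.258]
tcp_rot: [-70.2, 89.7, -160.1]
wrist_force: [0.6, -0.1, -2.6]
opening: 0.0302
```

Run:
```python
from st import *
to([.61,.1515,.135],0)
save(cams.camera('wrist'),'w20.png')
```

```text
36.4 ee [0.6095 0.1505 0.258 ] F [ 0.6 -0.1 -2.6] op 0.0302 q [ 14.  17.  27. 100.  -0. 104.]
 tool axes x [-0.004 -0.002 -1.   ] y [ 1.     0.    -0.004] z [ 0.    -1.     0.002] jaw yaw 0.02
 shift mm [123.    1.   -1.2]
 turn [0.    0.002 0.004]
```

View pics/w20.png

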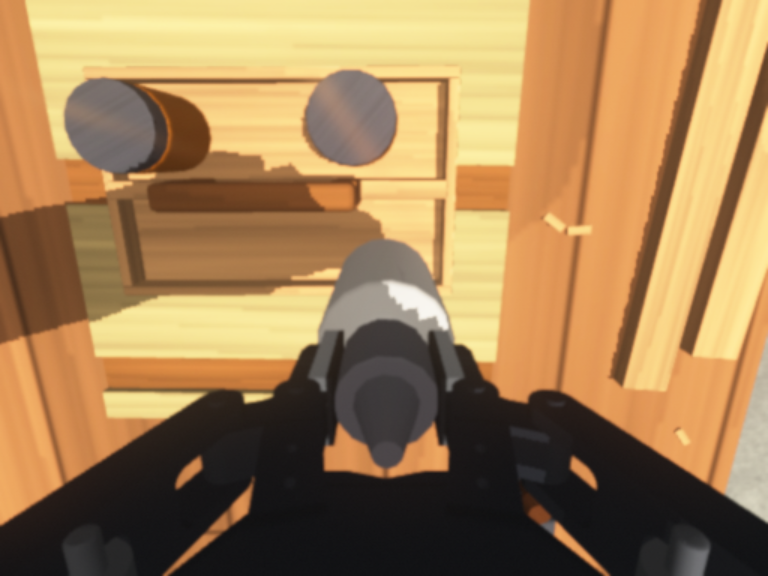

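>>> {"method": "apply_moves", "body": {"rows": [[[35,1,-1,0,0,0.004,0],[70,1,-1,0,0,0.004,0],[100,1,-1,0,0,0.004,0],[112,1,-1,0,0,0.004,0],[117,1,-1,0,0,0.004,0],[120,1,-1,0,0,0.004,0],[121,1,-1,0,0,0.004,0],[121,1,-1,0,0,0.004,0]]]}}

```text
time: 37.25
ee_pos: [0.6106, 0.1512, 0.1387]
tcp_rot: [67.5, 89.9, -22.5]
wrist_force: [-0.1, -0.2, -0.8]
opening: 0.0304
```

>>> {"method": "apply_moves", "body": {"rows": [[[1,0,0,0,0,0,0],[2,0,0,0,0,0,0],[2,0,0,0,0,0,0]]]}}

```text
time: 37.55
ee_pos: [0.6107, 0.1512, 0.1369]
tcp_rot: [69.5, 89.9, -20.5]
wrist_force: [0.0, -0.1, -0.9]
opening: 0.0307
```

>>> {"method": "apply_moves", "body": {"rows": [[[1,0,0,0,0,0,0],[2,0,0,0,0,0,0],[2,0,0,0,0,0,0]]]}}

```text
time: 37.85
ee_pos: [0.6107, 0.1513, 0.135]
tcp_rot: [73.2, 89.8, -16.8]
wrist_force: [-0.1, -0.3, -0.6]
opening: 0.0302
```

>>> {"method": "apply_moves", "body": {"rows": [[[1,0,0,0,0,0,0],[2,0,0,0,0,0,0],[2,0,0,0,0,0,0]]]}}

```text
time: 38.15
ee_pos: [0.6107, 0.1513, 0.1347]
tcp_rot: [84.5, 89.8, -5.5]
wrist_force: [-3.9, -0.1, 10.2]
opening: 0.0303
```

Run:
```python
from st import *
st()
save(cams.camera('side'),'sd21.png');save(cams.camera('wrist'),'w21.png')
```

```text
38.15 ee [0.6107 0.1513 0.1347] F [-3.9 -0.1 10.2] op 0.0303 q [ 14.  15.  11.  86.  -0. 104.]
 tool axes x [ 0.004 -0.    -1.   ] y [ 1.    -0.     0.004] z [-0. -1.  0.] jaw yaw -0.01
```

View pics/sd21.png

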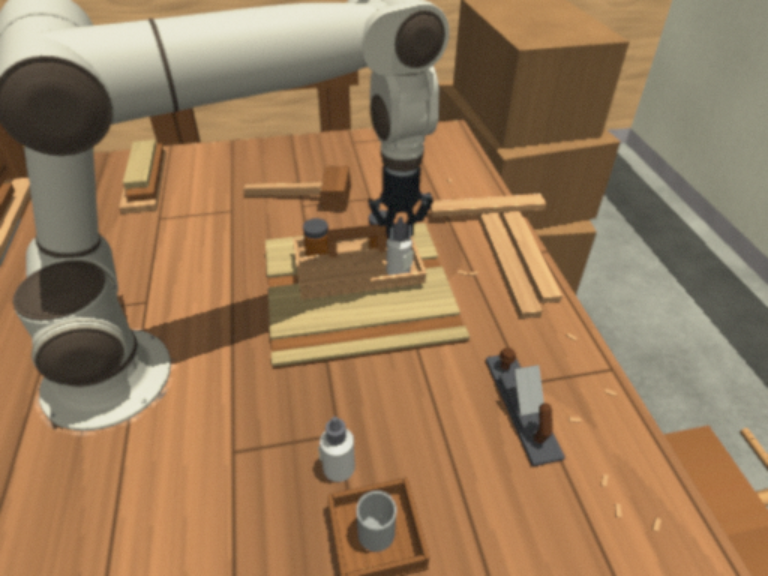

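View pics/w21.png

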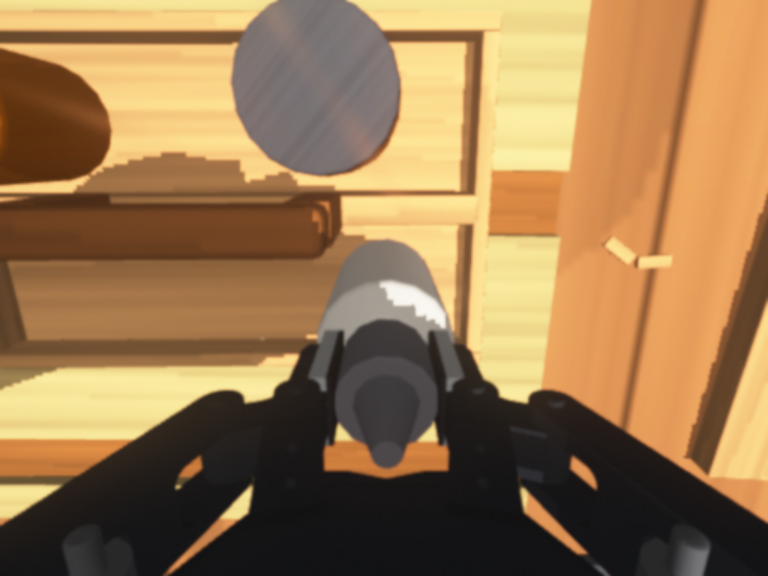

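Bottle0 is seated in the near bay at (400,255). Release.

>>> {"method": "apply_moves", "body": {"rows": [[[0,0,0,0,0,0,0.6],[-1,0,0,0,0,0,1],[-1,0,0,0,0,0,1],[-1,0,0,0,0,0,1],[-1,0,0,0,0,0,1],[-1,0,0,0,0,0,1],[-30,0,0,0,0,0,1],[-75,0,0,0,0,0,1],[-115,0,0,0,0,0,1],[-130,0,0,0,0,0,1],[-130,0,0,0,0,0,1]]]}}

```text
time: 39.35
ee_pos: [0.611, 0.1515, 0.2675]
tcp_rot: [94.8, 89.5, 4.8]
wrist_force: [0.0, -0.3, -0.1]
opening: 0.0856
```

Run:
```python
from loc import *
loc(['b1'],tag='k22',cams_=('wrist','side')); to([.4145,-.2745,.262],0)
```

```text
side b1 303 [ 0.4154 -0.2746] rms 0.0008
39.45 ee [0.6103 0.1514 0.2637] F [-0.  -0.3 -0.5] op 0.0853 q [ 14.  17.  28. 101.  -0. 104.]
 tool axes x [ 0.003 -0.001 -1.   ] y [ 1.    -0.     0.003] z [-0.    -1.     0.001] jaw yaw -0.01
 shift mm [   1.2 -195.7  425.9]
 turn [-0.     0.001 -0.003]
```

View pics/k22_wrist.png

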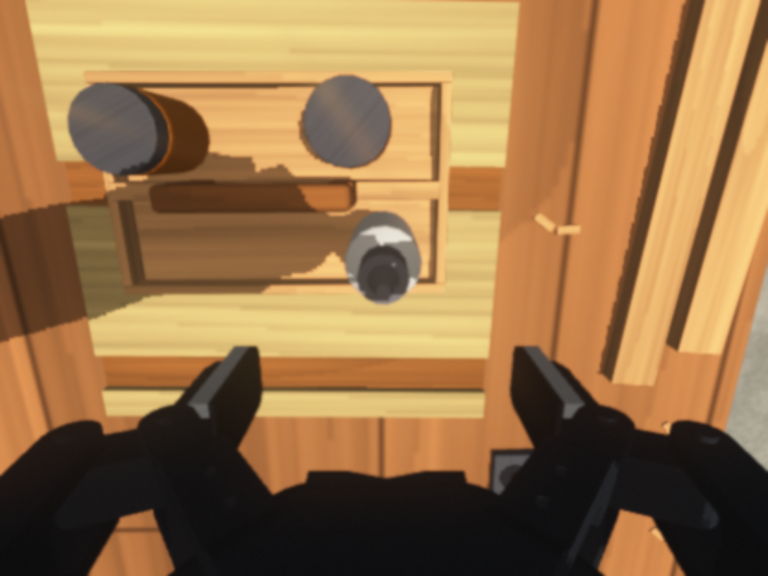

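Bottle0 stands at (383,260). On to bottle1.

>>> {"method": "apply_moves", "body": {"rows": [[[0,-15,32,0,0,0,1],[0,-32,70,0,0,0,1],[0,-50,108,0,0,0,1],[0,-68,146,0,0,0,1],[0,-85,184,0,0,0,1],[0,-102,222,0,0,0,1],[0,-120,260,0,0,0,1],[0,-138,298,0,0,0,1],[0,-155,336,0,0,0,1],[0,-172,375,0,0,0,1],[0,-188,410,0,0,0,1],[0,-196,426,0,0,0,1],[0,-196,426,0,0,0,1],[0,-196,426,0,0,0,1]]]}}

```text
time: 40.85
ee_pos: [0.4138, -0.2744, 0.2617]
tcp_rot: [120.3, 89.9, 30.2]
wrist_force: [0.1, 0.2, 0.1]
opening: 0.0852
```

Run:
```python
from loc import *
loc(['b1'],tag='k23',cams_=('wrist','side')); to([.4148,-.2745,.09],0)
```

```text
wrist b1 245 [ 0.414  -0.2744] rms 0.0009
side b1 314 [ 0.4154 -0.2746] rms 0.0008
40.95 ee [ 0.4144 -0.2738  0.2624] F [-0.1  0.5  0.7] op 0.0854 q [-34.  -2.   7.  98.   0.  56.]
 tool axes x [ 0.002  0.    -1.   ] y [1.    0.001 0.002] z [ 0.001 -1.    -0.   ] jaw yaw 0.04
 shift mm [172.4  -0.    0.8]
 turn [ 0.001 -0.    -0.002]
```

View pics/k23_wrist.png

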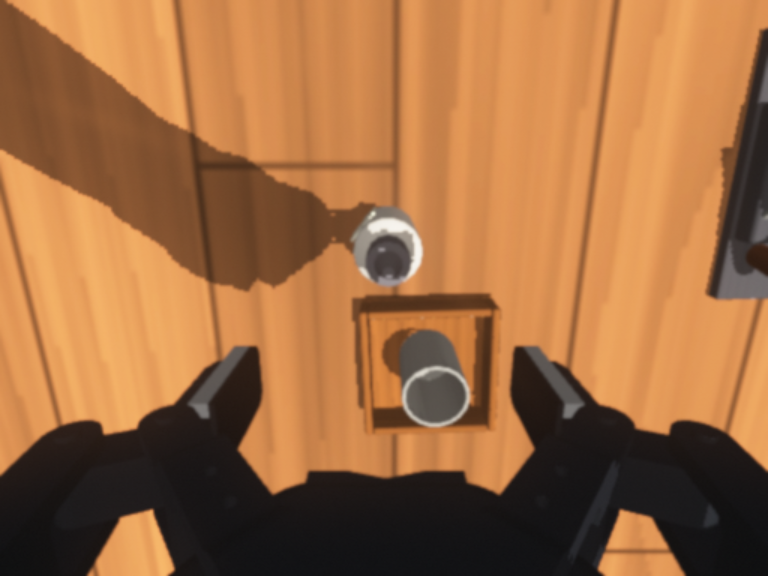

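>>> {"method": "apply_moves", "body": {"rows": [[[45,0,1,0,0,0,1],[90,0,1,0,0,0,1],[135,0,1,0,0,0,1],[160,0,1,0,0,0,1],[171,0,1,0,0,0,1],[171,0,1,0,0,0,1],[171,0,1,0,0,0,0.3],[171,0,1,0,0,0,0],[171,0,1,0,0,0,0],[171,0,1,0,0,0,0],[171,0,1,0,0,0,0],[171,0,1,0,0,0,0],[171,0,1,0,0,0,0],[171,0,1,0,0,0,0]]], "newtons": 70}}

```text
time: 42.35
ee_pos: [0.4155, -0.2752, 0.0927]
tcp_rot: [78.5, 89.7, -11.4]
wrist_force: [1.8, 0.7, 5.3]
opening: 0.0303
```

>>> {"method": "apply_moves", "body": {"rows": [[[-15,0,0,0,0,0,0],[-50,0,0,0,0,0,0],[-95,0,0,0,0,0,0],[-140,0,0,0,0,0,0],[-170,0,0,0,0,0,0],[-170,0,0,0,0,0,0]]]}}

```text
time: 42.95
ee_pos: [0.4156, -0.2756, 0.2682]
tcp_rot: [65.1, 89.3, -24.9]
wrist_force: [-0.2, 0.2, -2.3]
opening: 0.0302
```

Run:
```python
from st import *
to([.44,.1515,.26],0)
save(cams.camera('side'),'sd24.png')
```

```text
42.95 ee [ 0.4156 -0.2756  0.2682] F [-0.2  0.2 -2.3] op 0.0302 q [-34.  -2.   7.  98.   0.  56.]
 tool axes x [ 0.01  -0.005 -1.   ] y [1.   0.   0.01] z [ 0.    -1.     0.005] jaw yaw 0.03
 shift mm [   6.3   24.6 -427.2]
 turn [ 0.     0.005 -0.01 ]
```

View pics/sd24.png

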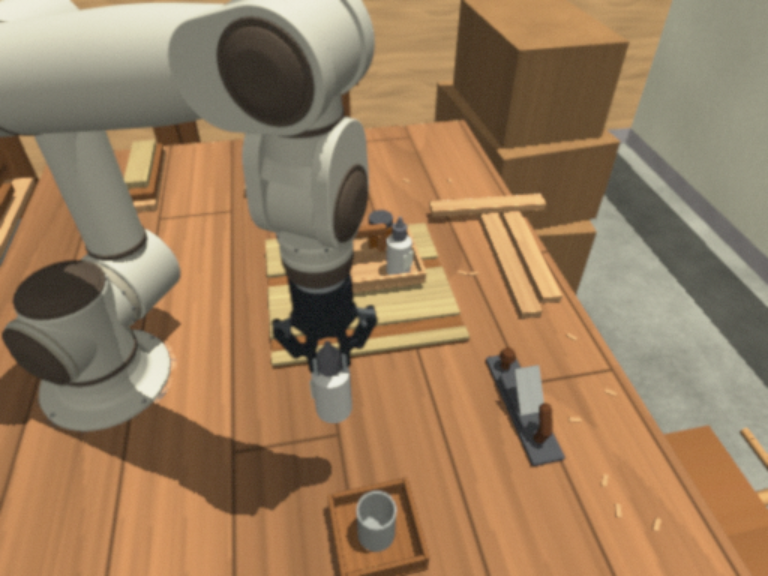

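Bottle1 is held upright at (332,385). I'll carry it to (0.44, 0.1515).

>>> {"method": "apply_moves", "body": {"rows": [[[0,2,-30,0,0,0,0],[0,4,-70,0,0,0,0],[0,6,-110,0,0,0,0],[2,9,-150,0,0,0,0],[2,11,-190,0,0,-0.005,0],[4,14,-230,0,0,-0.009,0],[4,16,-270,0,0.004,-0.009,0],[4,18,-310,0,0.004,-0.009,0],[6,20,-350,0,0.004,-0.009,0],[6,23,-390,0,0.004,-0.009,0],[6,25,-420,0,0.004,-0.009,0],[6,25,-427,0,0.004,-0.009,0],[6,25,-427,0,0.004,-0.009,0],[6,25,-427,0,0.004,-0.009,0]]]}}

```text
time: 44.4
ee_pos: [0.4398, 0.1509, 0.2576]
tcp_rot: [-93.6, 89.9, 176.4]
wrist_force: [-0.2, -0.6, -1.6]
opening: 0.0304
```

Run:
```python
from st import *
to([.44,.1515,.1355],0)
save(cams.camera('wrist'),'w25.png')
```

```text
44.4 ee [0.4398 0.1509 0.2576] F [-0.2 -0.6 -1.6] op 0.0304 q [ 19.  -6.   2.  98.   0. 109.]
 tool axes x [-0.002  0.    -1.   ] y [ 1.     0.    -0.002] z [ 0. -1. -0.] jaw yaw 0.02
 shift mm [122.1   0.5  -0.6]
 turn [ 0.    -0.     0.002]
```

View pics/w25.png

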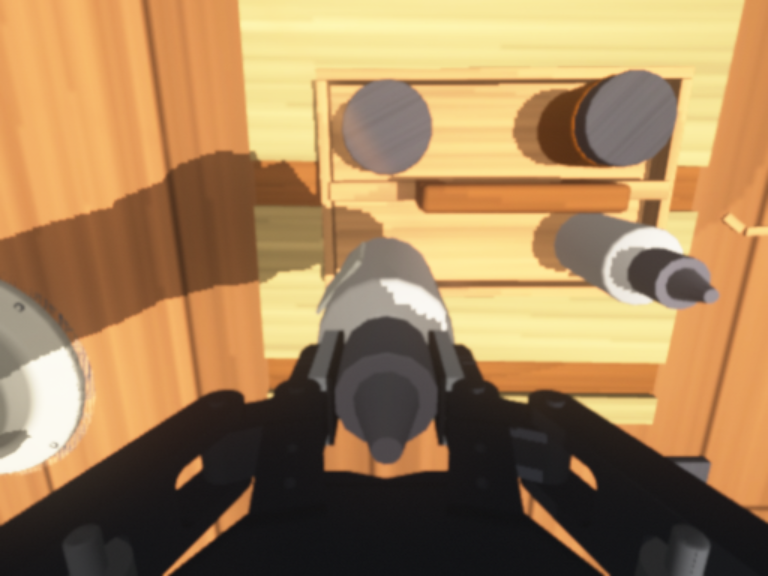

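>>> {"method": "apply_moves", "body": {"rows": [[[35,1,0,0,0,0.002,0],[70,1,0,0,0,0.002,0],[100,1,0,0,0,0.002,0],[112,1,0,0,0,0.002,0],[117,1,0,0,0,0.002,0],[120,1,0,0,0,0.002,0],[122,1,0,0,0,0.002,0],[122,1,0,0,0,0.002,0]]]}}

```text
time: 45.25
ee_pos: [0.4412, 0.1507, 0.1367]
tcp_rot: [119.9, 89.9, 29.9]
wrist_force: [-0.4, -0.0, -1.9]
opening: 0.03
```

>>> {"method": "apply_moves", "body": {"rows": [[[1,0,0,0,0,0,0],[2,0,0,0,0,0,0],[2,0,0,0,0,0,0]]]}}

```text
time: 45.55
ee_pos: [0.4415, 0.151, 0.1354]
tcp_rot: [116.5, 89.8, 26.5]
wrist_force: [0.0, 1.4, 2.7]
opening: 0.0303
```

Floor contact. Release and retreat.

>>> {"method": "apply_moves", "body": {"rows": [[[0,0,0,0,0,0,0.6],[0,0,0,0,0,0,1],[0,0,0,0,0,0,1],[0,0,0,0,0,0,1],[0,0,0,0,0,0,1],[0,0,0,0,0,0,1],[-30,0,0,0,0,0,1],[-75,0,0,0,0,0,1],[-115,0,0,0,0,0,1],[-160,0,0,0,0,0,1],[-160,0,0,0,0,0,1]]]}}

```text
time: 46.65
ee_pos: [0.4422, 0.1511, 0.3013]
tcp_rot: [110.9, 89.4, 20.8]
wrist_force: [-0.1, -0.6, -0.4]
opening: 0.0852
```

>>> {"method": "apply_moves", "body": {"rows": [[[0,0,40,0,0,0,1],[0,0,80,0,0,0,1],[0,0,120,0,0,0,1],[0,0,150,0,0,0,1],[0,0,150,0,0,0,1],[0,0,150,0,0,0,1]]]}}

```text
time: 47.25
ee_pos: [0.4422, 0.0007, 0.3005]
tcp_rot: [112.4, 89.4, 22.3]
wrist_force: [-0.2, 0.6, -0.2]
opening: 0.0853
```

Run:
```python
from ortho import *
from loc import *
st()
cs=[cams.camera(n) for n in ['scene','side','wrist']]
for i,c in enumerate(cs): save(c,f'k26_{i}.png')
hm,im=ortho(cs,.3,.75,-.06,.36,.002)
g=(np.clip(hm,0,.2)/.2*255).astype(np.uint8)
cv2.imwrite('pics/hm26.png',cv2.resize(cv2.applyColorMap(g,cv2.COLORMAP_JET),None,fx=2.5,fy=2.5,interpolation=0))
for nm,c in zip(['scene','side','wrist'],cs):
    P=cloud(c).reshape(-1,3);P=P[~np.isnan(P[:,0])]
    for n,x,y,r,a,b,a2,b2 in [('b0',.6105,.151,.027,.075,.1,.105,.128),('b1',.441,.151,.027,.075,.1,.105,.128),('j0',.61,.2375,.029,.068,.085,.085,.108),('j1',.44,.2375,.029,.068,.085,.085,.108),('tin',.4563,-.4017,.029,.05,.065,.065,.08)]:
        out=[]
        for lo,hi in((a,b),(a2,b2)):
            Q=band(P,x,y,.034,lo,hi)
            if len(Q)>25:
                s=circ(Q,r,(x,y));out.append((len(Q),s.x.round(4).tolist(),round(np.sqrt(np.mean(s.fun**2)),4)))
        T=band(P,x,y,.012 if n[0]=='b' else .022,.06,.22)
        print(nm,n,out,'top',np.percentile(T[:,2],98).round(4) if len(T) else None)
        if n[0]=='j':
            T=T[T[:,2]>.12]
            if len(T)>50: print('   lid plane',np.linalg.lstsq(np.c_[T[:,:2]-[x,y],np.ones(len(T))],T[:,2],rcond=None)[0].round(4))
    A=P[(abs(P[:,0]-.525)<.17)&(abs(P[:,1]-.194)<.12)]
    B=A[(A[:,2]>.057)&(A[:,2]<.071)&((abs(A[:,1]-.194)>.078)|(abs(A[:,0]-.525)>.125))]
    print(nm,'rails',cv2.minAreaRect(B[:,:2].astype(np.float32)),np.linalg.lstsq(np.c_[B[:,:2]-[.525,.194],np.ones(len(B))],B[:,2],rcond=None)[0].round(4))
    for l in ['bottle0','jar0','tin']: print(l,[(np.round(d['at'],3).tolist(),round(d['confidence'],2)) for d in cams.find_in(l,c)])
```

```text
47.25 ee [0.4422 0.0007 0.3005] F [-0.2  0.6 -0.2] op 0.0853 q [ -0.  -8.   5. 103.   0.  90.]
 tool axes x [ 0.01   0.004 -1.   ] y [ 1.    -0.002  0.01 ] z [-0.002 -1.    -0.004] jaw yaw -0.12
scene b0 [(58, [0.61, 0.1478], np.float64(0.0019)), (62, [0.6096, 0.1492], np.float64(0.0025))] top 0.1936
scene b1 [(64, [0.4406, 0.15], np.float64(0.0019)), (62, [0.4407, 0.1504], np.float64(0.0025))] top 0.1962
scene j0 [(43, [0.5869, 0.2415], np.float64(0.0017)), (60, [0.5867, 0.2411], np.float64(0.002))] top 0.1349
   lid plane [-0.2172 -0.0142  0.1285]
scene j1 [(50, [0.4389, 0.2376], np.float64(0.0023))] top 0.1367
   lid plane [0.0247 0.0236 0.1306]
scene tin [(67, [0.4582, -0.4008], np.float64(0.0026)), (84, [0.4577, -0.4007], np.float64(0.0025))] top 0.081
scene rails ((0.5259057283401489, 0.19471336901187897), (0.28317639231681824, 0.17758768796920776), 0.36731067299842834) [0.0001 0.0003 0.0645]
bottle0 [([0.622, 0.143, 0.128], 0.64), ([0.456, 0.146, 0.121], 0.58)]
jar0 [([0.601, 0.239, 0.118], 0.79), ([0.455, 0.237, 0.125], 0.78)]
tin [([0.471, -0.401, 0.058], 0.88)]
side b0 [(99
[... 601 characters left out ...]
.133, 0.116], 0.85), ([0.441, 0.138, 0.119], 0.64), ([0.471, 0.535, 0.028], 0.43)]
jar0 [([0.587, 0.23, 0.128], 0.62), ([0.422, 0.235, 0.132], 0.54)]
tin [([0.456, -0.392, 0.053], 0.59)]
wrist b0 [(489, [0.6096, 0.1506], np.float64(0.0007)), (616, [0.6095, 0.1507], np.float64(0.0005))] top 0.19
wrist b1 [(144, [0.4399, 0.1517], np.float64(0.0008)), (217, [0.4401, 0.1518], np.float64(0.0007))] top 0.1901
wrist j0 [] top None
wrist j1 [] top None
wrist tin [] top None
wrist rails ((0.5244611501693726, 0.15047332644462585), (0.2760474681854248, 0.08342891186475754), 0.10115711390972137) [-0.002   0.0029  0.064 ]
bottle0 [([0.6, 0.145, 0.131], 0.89), ([0.438, 0.142, 0.131], 0.57)]
jar0 []
tin []
```

View pics/k26_0.png

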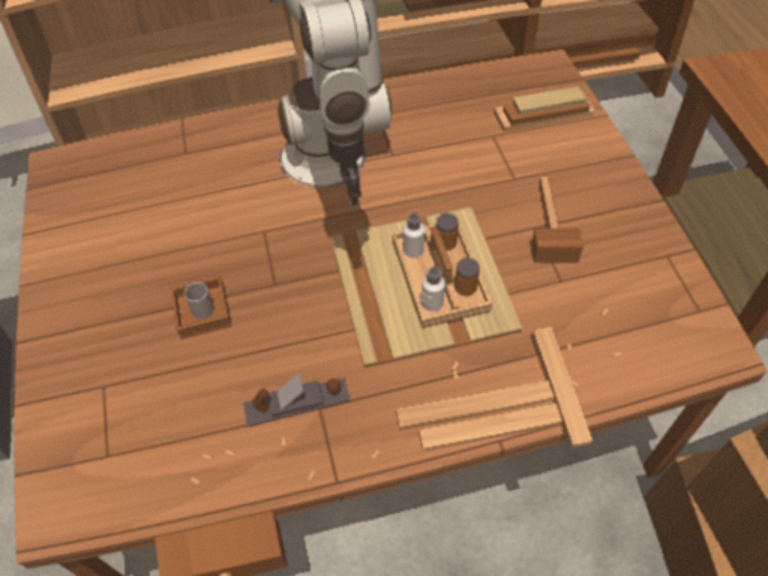

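View pics/k26_1.png

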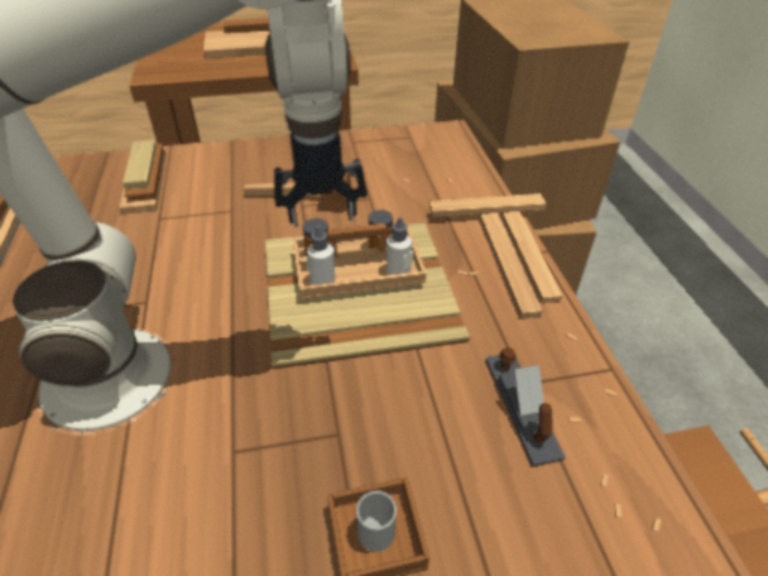

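View pics/hm26.png

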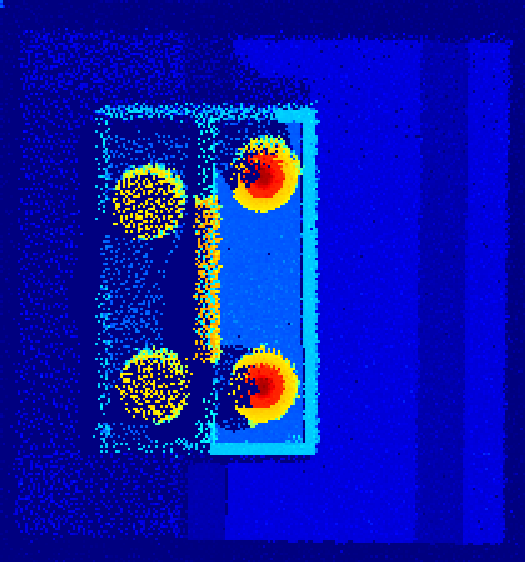

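Jar0 has moved about 2 cm along the bay, from x 0.61 to 0.587, which is the expected knock. I'll check that it's still upright and seated.

Run:
```python
from loc import *
for nm in ['scene','side']:
    c=cams.camera(nm);P=cloud(c).reshape(-1,3);P=P[~np.isnan(P[:,0])]
    for x,y in((.587,.2405),(.44,.2375)):
        T=band(P,x,y,.022,.12,.14)
        T=T[T[:,1]>.212]
        print(nm,x,len(T),'lid z med',np.median(T[:,2]).round(4),np.linalg.lstsq(np.c_[T[:,:2]-[x,y],np.ones(len(T))],T[:,2],rcond=None)[0].round(3))
        for lo,hi in((.068,.088),(.088,.108)):
            Q=band(P,x,y,.034,lo,hi);Q=Q[Q[:,1]>.205]
            if len(Q)>25:
                s=circ(Q,.029,(x,y));print('  ',len(Q),s.x.round(4))
c=cams.camera('scene');cv2.imwrite('pics/z27.png',cv2.resize(cv2.cvtColor(c['pixels'][120:230,240:360],cv2.COLOR_RGB2BGR),None,fx=5,fy=5,interpolation=2))
st()
```

```text
scene 0.587 92 lid z med 0.1304 [ 0.069 -0.022  0.13 ]
   47 [0.5874 0.2418]
   60 [0.5874 0.242 ]
scene 0.44 84 lid z med 0.1306 [-0.003  0.013  0.131]
   35 [0.4391 0.2377]
   36 [0.4389 0.2374]
side 0.587 79 lid z med 0.1301 [-0.001 -0.     0.13 ]
   29 [0.5887 0.2427]
side 0.44 73 lid z med 0.1295 [ 0.008 -0.01   0.13 ]
48.0 ee [0.4422 0.0011 0.3007] F [-0.5 -0.1 -0.6] op 0.0853 q [  0.  -8.   5. 103.   0.  90.]
 tool axes x [ 0.01   0.004 -1.   ] y [ 1.   -0.    0.01] z [-0.    -1.    -0.004] jaw yaw -0.02
```

View pics/z27.png

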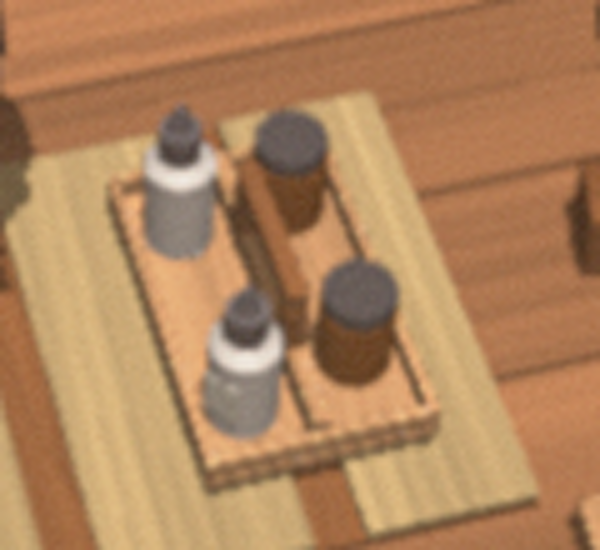

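All four are seated: jar lids are level at z≈0.130 (0.129 expected) and bottle tops are at 0.19. The crop shows both bottles at (180,190) and (243,370), left of the divider, and both jars at (290,170) and (357,325), right of it. Handing in.

```bash
python3 -c "
from workcell import bot
print(bot.job_done())"
```

```text
the job is handed in; nothing more can be done
None
```

I moved the tin into the crate, turned the tote about 34° on its spot, and stood both bottles and both jars in it. I then handed the job in at about 48 s of robot time; no verdict was reported. Only two bottles and two jars were on the bench at the start.

My last checks, from the cameras:
- **Tote:** it stood level with its feet clear of the channel. Its middle was at (0.525, 0.195), about 2 mm from where I measured it at the start.
- **Bottles and jars:** the bottles stand in the near bay and the jars in the far one, all upright. Jar lids were at z ≈ 0.130 m (0.129 expected) and bottle tops at about 0.19 m.
- **Tin:** it stands upright in the crate at about (0.457, −0.402).
- **Plane and mallet:** they look untouched in the pictures, but I did not measure their positions again.
- **Robot:** the arm was clear of everything.

**Disagreements:**
- One jar had shifted about 2 cm along its bay after I placed it. It is still upright, seated and on the jar side.
- One of its lid-plane fits, from the scene camera, read a slope of about 4°. The side-camera lid fit and the scene side-wall fits read upright.
- Some early circle fits next to the grip bar were thrown off by the bar, so I did not use them.

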